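Stow the ring floats and release the drawer lid's stay

TASK

In the longline shed, thread the ring floats that lie on the bench down the stepped post in the open drawer, largest bore first, each fully home on the step of its own colour. Then lift the locked stay beside the lid hinge, swing the lid fully shut, lay the stay back down and push the drawer fully home into the chest, leaving the bottles and the line winder where they stand.

Things in the scene. Friction and masses are not known exactly. Their poses are not given: they have to be found in the camera images.
- chest: Fixed brown wooden chest carcass, 210 deep x 212 wide x 116 mm high, turned a little from start to start. Origin: foot of its front face, in the middle, on the bench. +x runs into the chest (the way the drawer closes), +y to the left seen from the robot, z up. A base board 8 mm thick and 208 mm wide runs out 250 mm in front of it under the drawer.
- drawer (a joint): How far the drawer is pushed in, m: 0 fully out, 0.235 fully home (0.005 to 0.03 at the start); grows along chest +x; axes as the chest's. About 3 N moves it; it stays where left. Tray 196 mm long (x), 166 wide, walls 8, inner floor 19 and wall tops 91 mm above the bench, post at its centre; a blue head block, 50 mm long, is its front. It cannot go home with the lid standing open.
- head_face (a point): Middle of the drawer's blue flat front face, 54 mm above the bench (face 166 wide, 82 mm high); push here. It lies 148 mm in front of the post's axis.
- seat_orange (a point): On the post's axis, on the drawer's floor, 19 mm above the bench: where the orange float's underside rests. The fixed stepped post has steps painted like the floats: orange 44 mm diameter, 15 mm high; above it yellow 31 mm, 15 high; white 20 mm, 15 high; blue 10 mm, 17 high, its top 81 mm above the bench. Step edges are chamfered 1.5 to 3 mm.
- seat_yellow (a point): On the post's axis, 34 mm above the bench, top of the orange step: where the yellow float's underside rests, whether or not the orange float is there.
- seat_white (a point): On the post's axis, 49 mm above the bench, top of the yellow step: where the white float's underside rests.
- seat_blue (a point): On the post's axis, 64 mm above the bench, top of the white step: where the blue float's underside rests.
- float_orange: Orange ring float, a flat ring, outer diameter 68, bore 48, 14.5 mm thick, 35 to 70 g, either side up. Origin: its very centre, z along its axis. Three or all four floats are present; an absent one reads None from the start.
- float_yellow: Yellow ring float, a flat ring, outer diameter 64, bore 35, 14.5 mm thick, 35 to 70 g, either side up. Origin: its very centre, z along its axis.
- float_white: White ring float, a flat ring, outer diameter 58, bore 24, 14.5 mm thick, 35 to 70 g, either side up. Origin: its very centre, z along its axis.
- float_blue: Blue ring float, a flat ring, outer diameter 52, bore 14, 14.5 mm thick, 35 to 70 g, either side up. Origin: its very centre, z along its axis.
- stay (a joint): Stay angle, rad: 0 laid level (locked: its free end bears on the lug of the standing lid, which then cannot be shut), grows as the free end is lifted, at most 1.3; clear of the lid from about 0.6. It stays where left; about 2.5 N at the tab moves it. Steel bar 12 wide (x), 18 high, 140 mm long, from its pivot along chest +y, over the head block 118 mm in front of the post's axis, 18 mm above it.
- stay_pivot (a point): Pivot of the stay, 122 mm above the bench; its axis runs along chest x. The bar turns about it in the upright plane of chest y and z.
- stay_tab (a point): Centre of the red lifting tab on top of the stay, to be pinched along chest x: 12 mm wide (x), 20 mm long (y), 26 mm high; with the stay down it lies 78 mm to chest +y of the pivot and 18 mm above it, and it turns with the stay.
- lid (a joint): Angle of the drawer's lid, rad: 0 shut flat, 1.57 upright; 1.56 to 1.72 at the start, at most 1.78. Stiff hinge: stays where left (about 4 N at its free edge moves it). Plywood 196 (x) x 166 x 8 mm, hinged along chest x on top of the drawer's left (+y) wall; swings over towards chest -y to shut.
- lid_hinge (a point): Middle of the lid's hinge line, on the drawer's +y wall, 92 mm above the bench; its line runs along chest x. The lid's inner face turns through this line; the outer face is 8 mm off it.
- lid_edge (a point): Middle of the lid's free edge, on its outer face, 166 mm from the hinge line.
- bottle_green: Bystander: green glass bottle, 62 mm diameter, 190 mm high, upright. Origin: centre of its foot.
- bottle_clear: Bystander: clear glass jar, 70 mm diameter, 160 mm high, upright. Origin: centre of its foot.
- winder: Bystander: wooden line winder wrapped in green, 150 x 49 x 24 mm, lying flat. Origin: centre of its underside.
There are look-alikes about, which are no part of the job. Leave any green or turquoise look-alike of the float_blue alone.

How it is judged:
On the way, in this order (a step that is already met when the one before it is completed fails the run):
1. every float is threaded fully home on its own step while the lid still stands open (horizontal distance between float_orange and seat_orange below 0.006 m and z of float_orange in the frame of seat_orange between 0.0033 and 0.0112 m and angle between the z axis of float_orange and the z axis of seat_orange, either way round below 0.15 rad and horizontal distance between float_yellow and seat_yellow below 0.006 m and z of float_yellow in the frame of seat_yellow between 0.0033 and 0.0112 m and angle between the z axis of float_yellow and the z axis of seat_yellow, either way round below 0.15 rad and horizontal distance between float_white and seat_white below 0.006 m and z of float_white in the frame of seat_white between 0.0033 and 0.0112 m and angle between the z axis of float_white and the z axis of seat_white, either way round below 0.15 rad and horizontal distance between float_blue and seat_blue below 0.006 m and z of float_blue in the frame of seat_blue between 0.0033 and 0.0112 m and angle between the z axis of float_blue and the z axis of seat_blue, either way round below 0.15 rad and value of joint lid above 1.2 rad and value of joint stay below 0.3 rad), for 0.2 s.
2. the stay is lifted clear of the lid (value of joint stay above 0.5 rad and value of joint lid above 1 rad), for 0.2 s.
3. the lid is swung fully shut (value of joint lid below 0.06 rad), for 0.2 s.
At the end, for the whole second after the job is handed in: Every float present lies flat on its own step of the post (within 6 mm of the axis and 4 mm of the seat's height), the lid is shut (under 0.06 rad), the stay is laid down (under 0.12 rad) and the drawer is home (within 8 mm) (horizontal distance between float_orange and seat_orange below 0.006 m and z of float_orange in the frame of seat_orange between 0.0033 and 0.0112 m and angle between the z axis of float_orange and the z axis of seat_orange, either way round below 0.15 rad and horizontal distance between float_yellow and seat_yellow below 0.006 m and z of float_yellow in the frame of seat_yellow between 0.0033 and 0.0112 m and angle between the z axis of float_yellow and the z axis of seat_yellow, either way round below 0.15 rad and horizontal distance between float_white and seat_white below 0.006 m and z of float_white in the frame of seat_white between 0.0033 and 0.0112 m and angle between the z axis of float_white and the z axis of seat_white, either way round below 0.15 rad and horizontal distance between float_blue and seat_blue below 0.006 m and z of float_blue in the frame of seat_blue between 0.0033 and 0.0112 m and angle between the z axis of float_blue and the z axis of seat_blue, either way round below 0.15 rad and value of joint lid below 0.06 rad and value of joint stay below 0.12 rad and value of joint drawer above 0.227 m); the robot touches nothing.
It fails at once if a bottle, the jar or the winder is shifted by more than 3 cm or a bottle or the jar is tipped over (distance of any of bottle_green, bottle_clear, winder from where it was at the start of the episode above 0.03 m or angle between any of bottle_green, bottle_clear's own z axis and vertical above 0.5 rad).
Of float_orange, float_yellow, float_white, float_blue only 3 to 4 are there at a start; the rules pass over those that are not, and their reading is None.
At some moment in a run one of float_orange, float_yellow, float_white, float_blue may be knocked a few centimetres aside while the robot is not near it.
Once in a run the grip may slacken for a moment while it holds something.
It also fails if it takes over 210 s, if anything falls off the work surface, if the arm or the gripper's body presses on something with over 40 N, if the wrist force passes 120 N, or if a joint passes its speed limit or range.

ROBOT

A 6-joint arm with a two-finger parallel gripper is mounted at the origin on the work surface. World frame = base frame: x ahead of the robot, y to its left, z up, the work surface at z = 0. Lengths are in m, angles in rad, forces in N, time in s.
With the tool pointing down it reaches from about 0.325 to 0.85 m from the base axis. Payload 4.4 kg.
Tool frame: the origin (TCP) lies at the very end of the fingers, on their centre line; the grasp point (between the pads) lies 19 mm behind it (arm.grip_point_offset is the distance from the TCP to the grasp point, in m); z points along the fingers, y is the direction in which the jaws open and shut (so a half turn about z gives the same grasp; the last joint's range is limited). The gripper opens to 94 mm and grips with 3 to 60 N. Pads are 16 mm wide; open, the fingers measure 119 mm over their backs; the gripper's body (75 mm by 177 mm) begins 78 mm behind the grasp point.
Start: joints at [1.083, 0.207, 1.542, -0, 1.393, -0.15], TCP at [0.19, 0.543, 0.176] pointing down, gripper open.
Joint ranges: [-2.73, 2.73], [-0.86, 2.22], [0.23, 2.46], [-1.11, 4.25], [0.08, 2.63], [-2.82, 2.82]. Speed limits (rad/s): [2.79, 2.79, 3.14, 3.14, 3.14, 3.14].

INTERFACE

Orientations are given as a 3x3 rotation matrix whose columns are the frame's x, y, z axes.
In Python, from workcell import arm, snapshot, camera_model gives the robot as it stands.
- The arm moves only by the shell command python3 -m creep 'ROWS' [FORCE]. ROWS is JSON, one flat list of numbers, 7 for each row, row after row: the turn, a rotation vector about the world's x, y, z in units of 6 degrees (1.0 is 6 degrees), then the shift along the world's x, y, z in units of 30 mm (1.0 is 30 mm), then the closure in counts, from 0 (fully open) to 255 (shut). A call has 1 to 12 rows; each row is the pose to reach, as a shift and turn from the pose measured when the call began; what a row does not reach only later rows make up. A row lasts 1/12 s, in which the tool goes at most 41.7 mm and 7.16 degrees, less where a joint would pass 70% of its speed; a pose out of reach is approached as far as the arm can. A call with a gripper value outside its range is refused whole. The fingers move at their own pace and stop on an object; FORCE is the grip in N (left out, the last holds). Time passes only in rows, so rows that repeat a pose let the fingers close. It gives the time, the measured TCP pose, the force and the opening at its end, in the units of the state.
- arm.state(): the state, without advancing time (a new reading comes with each control period).
- snapshot(name): name is "scene" or "side" or "wrist"; returns the picture (384x512x3 uint8, red, green, blue); there is no depth.
- camera_model(name): a dict with "fx", "fy", "cx", "cy" (pixels), "eye" and "orientation" of the camera in the world. Camera axes: x right, y down, z forward; pixel columns grow to the right and rows downward; lengths in m; the calibration is good to about 2 mm. A picture is of the moment at which its call begins: read the wrist's pose just before it. camera_model takes no time and is no camera call; for the wrist camera it gives the pose at the moment of the call.
- arm.hand_in(): hands the job in, once; it reports no verdict.
The state is a dict: "clock": time; "joints": joint angles; "joint_velocities": joint speeds; "joint_torque": joint torques, N m; "tool_pos": TCP position; "tcp_rot": TCP orientation; "wrist_force": force on the tool from outside, world axes, zero at the start; "ft_torque": the same for the moment, N m; "finger_gap": finger opening in m.
Only numpy, scipy, OpenCV 4.12 (cv2) and the standard library are available. Lean on these libraries where they do the work, as an engineer would, in place of code of your own. Each camera call takes 0.05 s, during which the arm holds its last target. There are 200 camera calls.

## Working session

There is one attempt and no reset: what is moved stays moved. The work goes in short steps, Python scripts to look and compute and a shell command to move; the robot and the scene stay as the last step left them, time stands still between calls to the robot, and variables do not carry over. Pictures are saved under pics/ and viewed, about 12 in all and at most 16, crops included, and the job is handed in when it is done.

```bash
ls; mkdir -p pics; python3 - <<'E'
from workcell import arm,snapshot,camera_model
import cv2
for n in("scene","side"):
    m=camera_model(n);print(n,m)
    cv2.imwrite(f"pics/{n}0.png",snapshot(n)[:,:,::-1])
print(arm.state())
E
```

```text
pics
scene {'fx': 377.5395617431098, 'fy': 377.5395617431098, 'cx': 261.24076629388924, 'cy': 196.62448000268228, 'eye': array([1.14808907, 0.15360096, 0.86619667]), 'orientation': array([[-0.23744509,  0.76165032, -0.60291676],
       [ 0.97133241,  0.17878781, -0.15667888],
       [-0.01154035, -0.62283522, -0.78226793]])}
side {'fx': 397.0389681202242, 'fy': 397.0389681202242, 'cx': 252.3677550384946, 'cy': 187.0925973265735, 'eye': array([-0.05914164, -0.59724796,  0.6619067 ]), 'orientation': array([[ 0.68451453, -0.39900241,  0.61011223],
       [-0.72888718, -0.35992481,  0.58238957],
       [-0.01278032, -0.84335711, -0.5372015 ]])}
{'clock': 0.1, 'joints': array([ 1.08349312e+00,  2.07338105e-01,  1.54281074e+00, -1.94023573e-05,
        1.39350088e+00, -1.50494515e-01]), 'joint_velocities': array([ 0.00032263, -0.0008329 , -0.00461358, -0.00088574,  0.0007647 ,
       -0.00173393]), 'joint_torque': array([-4.93986536e-04, -3.71860278e+01, -2.82294971e+01,  7.00086588e-02,
        3.11775785e-02, -5.91532898e-05]), 'tool_pos': array([0.18966233, 0.54197796, 0.17470527]), 'tcp_rot': array([[-9.43815122e-01,  3.30472571e-01, -9.46339531e-04],
       [ 3.30473799e-01,  9.43813399e-01, -1.82657205e-03],
       [ 2.89535966e-04, -2.03668675e-03, -9.99997884e-01]]), 'wrist_force': array([-0.35566102, -0.21010148, -0.22777567]), 'ft_torque': array([ 0.00170223, -0.03531663, -0.02344838]), 'finger_gap': 0.09380796290061999}
```

View pics/scene0.png

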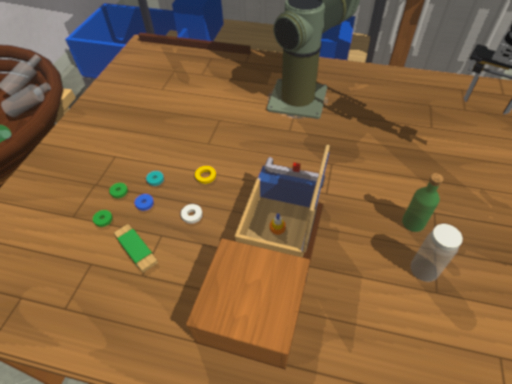

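View pics/side0.png

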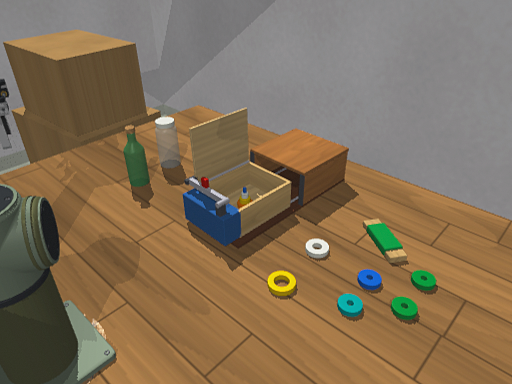

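The yellow, white and blue floats are present and there is no orange one. In the side view they are at (282,284), (317,248) and (369,280). The turquoise and green rings are decoys. The drawer is open with the lid upright, and the red tab is near (205,183).

```bash
cat > h.py <<'E'
import numpy as np,cv2
from workcell import arm,snapshot,camera_model
R={'yellow':((22,150,120),(32,255,255)),'blue':((105,140,90),(125,255,255)),'red':((172,120,80),(180,255,255)),'red2':((0,180,80),(6,255,255)),'white':((0,0,185),(180,50,255))}
def mask(im,c): return cv2.inRange(cv2.cvtColor(im,cv2.COLOR_RGB2HSV),*[np.array(v) for v in R[c]])
def blobs(im,c,amin=15):
    n,l,s,ce=cv2.connectedComponentsWithStats(mask(im,c))
    return [(s[i],ce[i],l==i) for i in range(1,n) if s[i,4]>=amin]
def ray(m,p):
    d=m['orientation']@np.array([(p[0]-m['cx'])/m['fx'],(p[1]-m['cy'])/m['fy'],1]);return m['eye'],d/np.linalg.norm(d)
def onz(m,p,z):
    e,d=ray(m,p);return e+d*(z-e[2])/d[2]
def tri(m1,p1,m2,p2):
    e1,d1=ray(m1,p1);e2,d2=ray(m2,p2)
    t=np.linalg.lstsq(np.c_[d1,-d2],e2-e1,rcond=None)[0]
    a,b=e1+t[0]*d1,e2+t[1]*d2
    return (a+b)/2,np.linalg.norm(a-b)
def proj(m,P):
    q=m['orientation'].T@(np.array(P)-m['eye']);return q[0]/q[2]*m['fx']+m['cx'],q[1]/q[2]*m['fy']+m['cy']
def ring(m,msk,z=.0105):  # hull centre -> plane
    c=cv2.convexHull(cv2.findNonZero(msk.astype(np.uint8)));M=cv2.moments(c)
    return onz(m,(M['m10']/M['m00'],M['m01']/M['m00']),z)
E
python3 - <<'E'
from h import *
np.set_printoptions(precision=4,suppress=True)
for n in("scene","side"):
    m=camera_model(n);im=cv2.imread(f"pics/{n}0.png")[:,:,::-1].copy()
    for c in R:
        for s,ce,k in blobs(im,c):
            if s[4]>3000 or ce[1]<130: continue
            print(n,c,s,ce.round(1),ring(m,k))
    crop=im[130:250,170:290] if n=="side" else im[140:260,225:345]
    cv2.imwrite(f"pics/{n}0c.png",cv2.resize(crop,(600,600),interpolation=cv2.INTER_CUBIC)[:,:,::-1])
E
python3 -c "
import cv2,numpy as np
cv2.imwrite('pics/both.png',np.hstack([cv2.resize(cv2.imread(f'pics/{n}0c.png'),(400,400)) for n in('scene','side')]))"
```

```text
scene yellow [194 166  22  18 274] [205.  174.3] [ 0.4433 -0.2054  0.0105]
scene blue [260 172  19  12 124] [268.6 177.8] [ 0.4122 -0.0131  0.0105]
scene blue [135 195  18  15 198] [143.7 201.7] [ 0.5843 -0.3428  0.0105]
scene red2 [293 163   6   8  35] [295.7 166.3] [0.348  0.0573 0.0105]
scene white [181 204  21  17 241] [191.  212.3] [ 0.5883 -0.1966  0.0105]
scene white [433 224  29  24 514] [447.5 235.4] [0.5034 0.4956 0.0105]
side yellow [239 196  12   8  59] [244.4 200.1] [0.6168 0.0807 0.0105]
side yellow [267 271  29  25 491] [281.2 282.7] [ 0.4361 -0.2081  0.0105]
side blue [183 189  57  56 598] [209.8 207.6] [0.5018 0.099  0.0105]
side blue [358 269  24  21 376] [369.1 279.1] [ 0.5767 -0.3456  0.0105]
side red2 [201 177   8  11  65] [204.6 181.9] [0.6027 0.2409 0.0105]
side white [190 178   9   7  26] [194.2 180.7] [0.5856 0.2706 0.0105]
side white [211 190  17  14  62] [218.7 195.7] [0.5754 0.1488 0.0105]
side white [306 239  23  15 234] [317.  246.1] [ 0.5901 -0.1949  0.0105]
```

View pics/both.png

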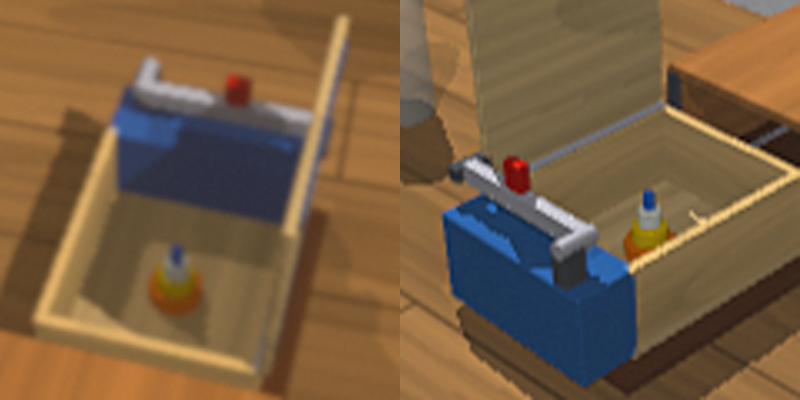

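The crops show the post's blue tip, the tab, and the head block's front-top corners clearly.

```bash
python3 - <<'E'
from h import *
np.set_printoptions(precision=4,suppress=True)
S,D=camera_model('scene'),camera_model('side')
print('posttop',*tri(S,(278.4,214.4),D,(244.7,187.6)), onz(S,(278.4,214.4),.08),onz(D,(244.7,187.6),.08))
print('tab',*tri(S,(295.7,166.3),D,(204.6,181.9)))
a=onz(D,(183.5,193.9),.095);b=onz(D,(226,218.5),.095);print('front corners',a,b,np.linalg.norm(a-b))
v=a-b;yaw=np.degrees(np.arctan2(-v[0],v[1]));print('yaw',yaw)
# wall top far corners: scene (258,375),(40,320) crop; 
c=onz(S,(40/3.333+225,318/3.333+140),.091);d=onz(S,(120/3.333+225,130/3.333+140),.091);print('right wall',c,d,np.degrees(np.arctan2(c[1]-d[1],c[0]-d[0])))
e=onz(D,(800/3.333+50,175/3.333+130),.091);f=onz(D,(635/3.333+50,270/3.333+130),.091)
e=onz(D,(400/3.333+170,175/3.333+130),.091);f=onz(D,(235/3.333+170,268/3.333+130),.091)
print('right wall side',e,f,np.degrees(np.arctan2(e[1]-f[1],e[0]-f[0])))
# chest top edges in scene (z=.116)
print([onz(S,p,.116) for p in((222,240),(307,257),(191,326),(287,360))])
for n,m,p in(('green',S,(412,226)),('jar',S,(426,272)),):print(n,onz(m,p,.0))
E
```

```text
posttop [0.5881 0.0515 0.0777] 0.002811122662476503 [0.5887 0.0528 0.08  ] [0.5859 0.0474 0.08  ]
tab [0.4699 0.0723 0.1412] 0.0003773799410923864
front corners [0.4408 0.1277 0.095 ] [ 0.442 -0.031  0.095] 0.15877258628900923
yaw 0.42854497595604646
right wall [ 0.681  -0.0304  0.091 ] [ 0.4911 -0.0169  0.091 ] -4.07047238869569
right wall side [ 0.6748 -0.0385  0.091 ] [ 0.4922 -0.0296  0.091 ] -2.7892946006047232
[array([ 0.7163, -0.055 ,  0.116 ]), array([0.715 , 0.1448, 0.116 ]), array([ 0.9233, -0.0549,  0.116 ]), array([0.9417, 0.1443, 0.116 ])]
green [0.486  0.4078 0.    ]
jar [0.6213 0.4414 0.    ]
```

```bash
python3 -m creep '[0,0,-2,0,0,2,0, 0,0,-11.8,5.7,-14,3,0, 0,0,-11.8,5.7,-14,3,0, 0,0,-11.8,5.7,-14,3,0, 0,0,-11.8,5.7,-14,3,0, 0,0,-11.8,5.7,-14,3,0, 0,0,-11.8,5.7,-14,3,0, 0,0,-11.8,5.7,-14,3,0, 0,0,-11.8,5.7,-14,3,0, 0,0,-11.8,5.7,-14,3,0, 0,0,-11.8,5.7,-14,3,0, 0,0,-11.8,5.7,-14,3,0]' 15
```

```text
clock: 1.1
tool_pos: [0.3607, 0.1199, 0.2648]
tcp_rot: [[0.002, 1.0, -0.002], [1.0, -0.002, 0.0], [0.0, -0.002, -1.0]]
wrist_force: [1.4, 0.1, -0.5]
finger_gap: 0.0945
```

```bash
python3 -m creep '[0,0,0,2.65,-10.9,0,0, 0,0,0,2.65,-10.9,0,0, 0,0,0,2.65,-10.9,0,0, 0,0,0,2.65,-10.9,0,0, 0,0,0,2.65,-10.9,-3.8,0, 0,0,0,2.65,-10.9,-3.8,0, 0,0,0,2.65,-10.9,-3.8,0, 0,0,0,2.65,-10.9,-3.8,0, 0,0,0,2.65,-10.9,-3.8,0, 0,0,0,2.65,-10.9,-3.8,0, 0,0,0,2.65,-10.9,-3.8,0]'
python3 - <<'E'
from h import *
m=camera_model('wrist');im=snapshot('wrist');cv2.imwrite('pics/w1.png',im[:,:,::-1])
print(m)
for s,ce,k in blobs(im,'yellow',200):print(s,ce,ring(m,k))
E
```

```text
clock: 2.02
tool_pos: [0.4385, -0.2072, 0.1484]
tcp_rot: [[0.005, 1.0, -0.006], [1.0, -0.005, 0.004], [0.004, -0.006, -1.0]]
wrist_force: [0.1, 0.2, -0.4]
finger_gap: 0.0939
{'fx': 292.6566201932827, 'fy': 292.6566201932827, 'cx': 254.6011269025702, 'cy': 195.2812474298697, 'eye': array([ 0.44198676, -0.12635692,  0.35927047]), 'orientation': array([[ 0.99996338, -0.00207825, -0.00830146],
       [-0.00429148, -0.96105047, -0.27633959],
       [-0.00740382,  0.27636509, -0.9610242 ]])}
```

View pics/w1.png

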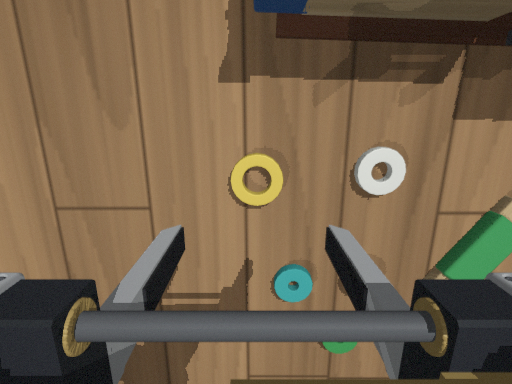

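Wrist view: yellow ring at (257,180), white at (381,171), turquoise decoy at (293,284), base-board edge along the top right.

```bash
python3 - <<'E'
from h import *
np.set_printoptions(precision=4,suppress=True)
m=camera_model('wrist');im=cv2.imread('pics/w1.png')[:,:,::-1].copy();h=cv2.cvtColor(im,cv2.COLOR_RGB2HSV)
print(h[180,238],h[162,257],h[160,372])
print('tcp px',proj(m,[.4385,-.2072,.1484]),'below',proj(m,[.4385,-.2072,.0145]))
for c,(p,q) in {'y':((22,170,120),(35,255,255)),'w':((0,0,190),(180,40,255)),'turq':((85,120,80),(96,255,255))}.items():
    k=cv2.inRange(h,np.array(p),np.array(q));n,l,s,ce=cv2.connectedComponentsWithStats(k)
    for i in range(1,n):
        if s[i,4]>400: print(c,s[i],ring(m,l==i,.0125))
for p in((277,38),(505,48),(277,15)): print(onz(m,p,.008))
E
```

```text
[ 25 143 216] [ 25 143 214] [ 40   7 218]
tcp px (np.float64(251.42274965294732), np.float64(220.42436475049786)) below (np.float64(253.10612133906915), np.float64(180.67153367912496))
w [ 358  148   48   47 1404] [ 0.5933 -0.1959  0.0125]
turq [ 274  264   38   38 1100] [ 0.4913 -0.3497  0.0125]
[ 0.465  -0.0499  0.008 ]
[ 0.7139 -0.0606  0.008 ]
[ 0.4646 -0.0278  0.008 ]
```

```bash
sed -i "s/'yellow':((22,150,120)/'yellow':((21,115,120)/" h.py; python3 - <<'E'
from h import *
m=camera_model('wrist');im=cv2.imread('pics/w1.png')[:,:,::-1].copy()
for s,ce,k in blobs(im,'yellow',400):print(s,ce,ring(m,k,.0125))
print(proj(m,[.4385,-.2072,.0125]))
E
```

```text
[ 230  153   53   53 1638] [256.34004884 179.13308913] [ 0.44245419 -0.20568071  0.0125    ]
(np.float64(253.1220755738895), np.float64(180.29477434135288))
```

```bash
python3 -m creep '[0,0,0,0.13,0.05,-1.2,0, 0,0,0,0.13,0.05,-2.4,0, 0,0,0,0.13,0.05,-3.6,0, 0,0,0,0.13,0.05,-4.5,0, 0,0,0,0.13,0.05,-4.8,0, 0,0,0,0.13,0.05,-4.8,0, 0,0,0,0.13,0.05,-4.8,255, 0,0,0,0.13,0.05,-4.8,255, 0,0,0,0.13,0.05,-4.8,255, 0,0,0,0.13,0.05,-4.8,255, 0,0,0,0.13,0.05,-4.8,255, 0,0,0,0.13,0.05,-4.8,255]' 20
```

```text
clock: 3.07
tool_pos: [0.4438, -0.2056, 0.0067]
tcp_rot: [[0.003, 1.0, -0.002], [1.0, -0.003, 0.001], [0.001, -0.002, -1.0]]
wrist_force: [0.3, -0.3, -0.4]
finger_gap: 0.0579
```

```bash
python3 - <<'E'
from h import *
s=arm.state();print(s['finger_gap'],s['tool_pos'])
m=camera_model('wrist');im=snapshot('wrist');cv2.imwrite('pics/w2.png',im[:,:,::-1])
for s,ce,k in blobs(im,'yellow',200):print(s,ce,ring(m,k,.0125))
E
```

```text
0.05793147802658631 [ 0.44384357 -0.20556362  0.00671742]
[ 207  180   86   85 4274] [249.67898924 222.47473093] [ 0.44162594 -0.20487102  0.0125    ]
[368 373  96   6 486] [415.90946502 375.49588477] [ 0.58759765 -0.35014049  0.0125    ]
```

View pics/w2.png

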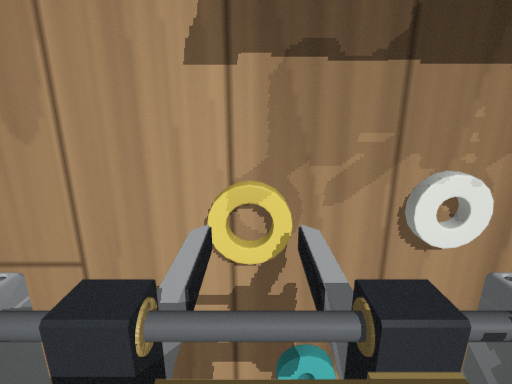

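```bash
python3 -m creep '[0,0,0,0,0,0.5,255, 0,0,0,0,0,1.2,255, 0,0,0,0,0,2.4,255, 0,0,0,0,0,3.6,255, 0,0,0,0,0,4.8,255, 0,0,0,0,0,6,255, 0,0,0,0,0,6.5,255, 0,0,0,0,0,6.5,255]'
python3 - <<'E'
from h import *
m=camera_model('wrist');im=snapshot('wrist');cv2.imwrite('pics/w3.png',im[:,:,::-1])
z=arm.state()['tool_pos'];print(z,arm.state()['finger_gap'])
for s,ce,k in blobs(im,'yellow',400):print(s,ce,ring(m,k,z[2]+.0045))
E
```

```text
clock: 3.78
tool_pos: [0.4466, -0.2075, 0.2068]
tcp_rot: [[0.003, 1.0, 0.006], [1.0, -0.003, -0.004], [-0.004, 0.006, -1.0]]
wrist_force: [-0.0, 0.5, 0.2]
finger_gap: 0.0013
[ 0.44493424 -0.20641726  0.20361693] 0.0005430413641838111
[ 227  146   46   46 1228] [249.04071661 168.5757329 ] [ 0.44431164 -0.16673829  0.20811693]
```

```bash
python3 -m creep '[0,0,0,0,0,-1,0, 0,0,0,0,0,-2,0, 0,0,0,0,0,-3,0, 0,0,0,0,0,-3,0, 0,0,0,0,0,-3,0, 0,0,0,0,0,-3,0, 0,0,0,0,0,-3,0, 0,0,0,0,0,-3,0, 0,0,0,0,0,-3,0, 0,0,0,0,0,-3,0, 0,0,0,0,0,-3,0, 0,0,0,0,0,-3,0]'
cat >> h.py <<'E'
def look(name,c,z=.0125,amin=400):
    np.set_printoptions(precision=4,suppress=True)
    m=camera_model('wrist');s=arm.state();im=snapshot('wrist');cv2.imwrite(f'pics/{name}.png',im[:,:,::-1])
    for b,ce,k in blobs(im,c,amin):
        P=ring(m,k,z);print(c,b,ce.round(1),P,'units to go',(P-s['tool_pos'])/.03)
    print(s['tool_pos'],s['finger_gap'],s['clock'],'F',s['wrist_force']);return m,im
E
python3 -c "
from h import *
look('w4','yellow')"
```

```text
clock: 4.83
tool_pos: [0.4452, -0.2065, 0.1141]
tcp_rot: [[0.003, 1.0, 0.002], [1.0, -0.003, -0.002], [-0.002, 0.002, -1.0]]
wrist_force: [-0.1, -0.4, 0.3]
finger_gap: 0.0773
yellow [ 221  157   58   59 1989] [249.5 186. ] [ 0.4413 -0.2055  0.0125] units to go [-0.1285  0.035  -3.3854]
yellow [332 373 152  10 740] [424.1 378.3] [ 0.6683 -0.4762  0.0125] units to go [ 7.4367 -8.9879 -3.3854]
yellow [195 379 136   5 424] [259.9 381.5] [ 0.4547 -0.4809  0.0125] units to go [ 0.3192 -9.1447 -3.3854]
[ 0.4452 -0.2065  0.1141] 0.07730376081580773 4.8333 F [-0.1389 -0.4132  0.3406]
```

```bash
python3 -m creep '[0,0,0,-0.13,0.03,-0.5,0, 0,0,0,-0.13,0.03,-1,0, 0,0,0,-0.13,0.03,-1.5,0, 0,0,0,-0.13,0.03,-2.2,0, 0,0,0,-0.13,0.03,-3,0, 0,0,0,-0.13,0.03,-3.5,0, 0,0,0,-0.13,0.03,-3.75,0, 0,0,0,-0.13,0.03,-3.75,0, 0,0,0,-0.13,0.03,-3.75,0]'
python3 -m creep '[0,0,0,0,0,0,255, 0,0,0,0,0,0,255, 0,0,0,0,0,0,255, 0,0,0,0,0,0,255, 0,0,0,0,0,0,255, 0,0,0,0,0,0,255, 0,0,0,0,0,0,255]' 20
python3 -c "
from h import *
look('w5','yellow')"
```

```text
clock: 5.63
tool_pos: [0.4413, -0.2057, 0.0016]
tcp_rot: [[0.003, 1.0, 0.002], [1.0, -0.003, -0.001], [-0.001, 0.002, -1.0]]
wrist_force: [-0.2, -0.0, -0.4]
finger_gap: 0.094
clock: 6.22
tool_pos: [0.4414, -0.2057, 0.0017]
tcp_rot: [[0.003, 1.0, 0.002], [1.0, -0.003, -0.002], [-0.002, 0.002, -1.0]]
wrist_force: [-0.7, 0.8, 1.3]
finger_gap: 0.0503
yellow [ 210  182   87   86 4379] [253.3 224.5] [ 0.4417 -0.2047  0.0125] units to go [0.0088 0.0345 0.3601]
yellow [ 282  373  173   11 1145] [384.2 378.8] [ 0.5492 -0.3491  0.0125] units to go [ 3.5949 -4.7788  0.3601]
[ 0.4414 -0.2057  0.0017] 0.050326395899848726 6.2167 F [-0.7453  0.7697  1.3389]
```

```bash
python3 -m creep '[0,0,0,0,0,0,255, 0,0,0,0,0,0,255, 0,0,0,0,0,0,255, 0,0,0,0,0,0,255, 0,0,0,0,0,0,255]'
python3 -c "
from h import *
look('w6','yellow')"
```

```text
clock: 6.68
tool_pos: [0.4413, -0.2057, 0.0016]
tcp_rot: [[0.003, 1.0, 0.002], [1.0, -0.003, -0.001], [-0.001, 0.002, -1.0]]
wrist_force: [0.7, -0.3, 0.6]
finger_gap: 0.0133
yellow [ 209  182   88   70 2756] [251.7 209.3] [ 0.4412 -0.2002  0.0125] units to go [-0.0023  0.1817  0.3635]
[ 0.4413 -0.2057  0.0016] 0.013324761992673009 6.6833 F [ 0.6981 -0.266   0.593 ]
```

View pics/w6.png

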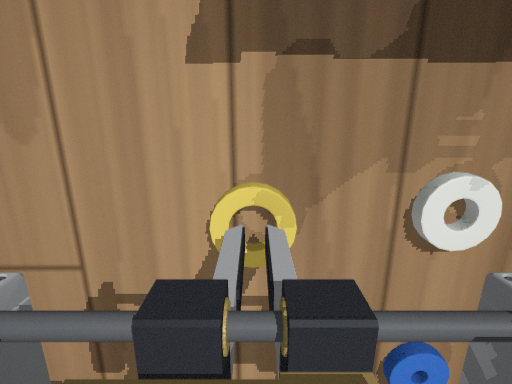

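```bash
python3 - <<'E'
from h import *
m=camera_model('wrist');t=arm.state()['tool_pos'];print([proj(m,t+[dx,0,dz]) for dx in(-.007,.007) for dz in(0,.0145,.019)])
cv2.imwrite('pics/w56.png',np.hstack([cv2.resize(cv2.imread(f'pics/{n}.png')[150:320,170:340],(400,400),interpolation=cv2.INTER_NEAREST) for n in('w5','w6')]))
E
```

```text
[(np.float64(243.42735117832393), np.float64(220.48836564272176)), (np.float64(242.7020618970004), np.float64(227.80792146217573)), (np.float64(242.45712456647178), np.float64(230.27980752093643)), (np.float64(261.63718621772716), np.float64(220.4360299207416)), (np.float64(262.11222053670366), np.float64(227.75226560101896)), (np.float64(262.27264453787444), np.float64(230.2230340370073))]
```

View pics/w56.png

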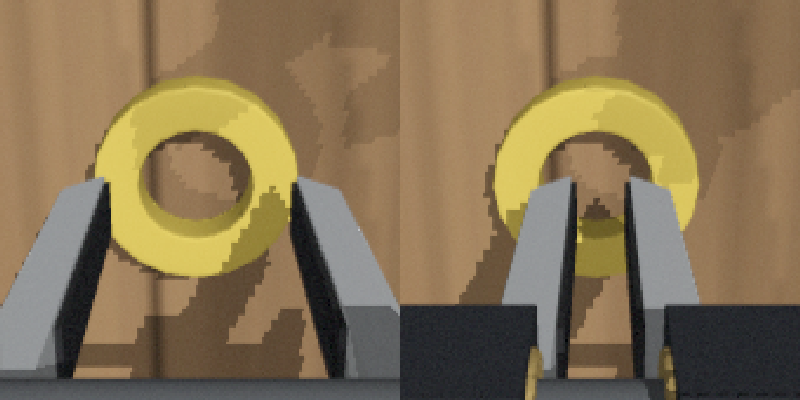

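```bash
python3 -m creep '[0,0,0,0,0,0,0, 0,0,0,0,0,0,0, 0,0,0,0,0,0,0, 0,0,0,0,0,0,0, 0,0,0,0,0,0,0, 0,0,0,0,0,0,0, 0,0,0,0,0,0,0, 0,0,0,0,0,0,0, 0,0,0,0,0,0,0, 0,0,0,0,0,0,0, 0,0,0,0,0,0,0]'
python3 - <<'E'
from h import *
t=arm.state()['tool_pos'];print(t,arm.state()['finger_gap'])
out=[]
for n in('side','scene'):
    m=camera_model(n);im=snapshot(n)[:,:,::-1].copy();cv2.imwrite(f'pics/{n}2.png',im)
    u,v=map(int,proj(m,t));print(n,u,v,proj(m,t+[-.047,0,0]),proj(m,t+[.047,0,0]))
    c=im[v-50:v+30,u-40:u+40];out.append(cv2.resize(c,(400,400),interpolation=cv2.INTER_CUBIC))
cv2.imwrite('pics/t2.png',np.hstack(out))
E
```

```text
clock: 7.65
tool_pos: [0.4413, -0.2057, 0.0016]
tcp_rot: [[0.003, 1.0, 0.002], [1.0, -0.003, -0.001], [-0.001, 0.002, -1.0]]
wrist_force: [-0.1, -0.4, 0.3]
finger_gap: 0.0793
[ 0.44129675 -0.20566072  0.00157572] 0.07934680114452726
side 281 283 (np.float64(267.79845473092155), np.float64(295.67086641291297)) (np.float64(294.6992387084126), np.float64(272.63554798129724))
scene 205 175 (np.float64(210.3562733709403), np.float64(164.87215286390057)) (np.float64(200.35103589312882), np.float64(187.19102793125447))
```

View pics/t2.png

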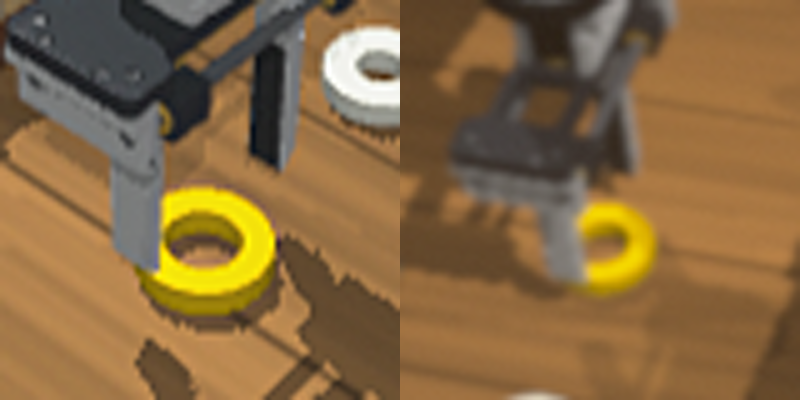

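The fingertips are clearly above the bench, with shadows separated from the tips, although the TCP reads z=1.6 mm. So the reported TCP is offset along the tool axis. I'll feel for the bench gently.

```bash
python3 -m creep '[0,0,0,0,0,-0.2,0, 0,0,0,0,0,-0.3,0, 0,0,0,0,0,-0.4,0, 0,0,0,0,0,-0.4,0]'; python3 -m creep '[0,0,0,0,0,-0.1,0, 0,0,0,0,0,-0.15,0, 0,0,0,0,0,-0.15,0]';python3 - <<'E'
from h import *
m,im=look('w7','yellow')
t=arm.state()['tool_pos'];D=camera_model('side');im=snapshot('side')[:,:,::-1].copy();cv2.imwrite('pics/side3.png',im)
E
```

```text
clock: 8.08
tool_pos: [0.4405, -0.2051, -0.0114]
tcp_rot: [[0.004, 1.0, 0.0], [1.0, -0.004, -0.0], [-0.0, 0.0, -1.0]]
wrist_force: [-0.4, -0.8, -0.8]
finger_gap: 0.0938
clock: 8.33
tool_pos: [0.44, -0.2048, -0.0165]
tcp_rot: [[0.003, 1.0, -0.001], [1.0, -0.003, 0.0], [0.0, -0.001, -1.0]]
wrist_force: [-1.0, -0.1, 0.2]
finger_gap: 0.0935
yellow [ 207  189   96   94 5367] [254.2 236.1] [ 0.4416 -0.2047  0.0125] units to go [0.0508 0.0026 0.9662]
[ 0.44   -0.2048 -0.0165] 0.09346946195237775 8.3333 F [-0.9662 -0.1177  0.164 ]
```

```bash
python3 -m creep '[0,0,0,0,0,-0.1,0, 0,0,0,0,0,-0.2,0, 0,0,0,0,0,-0.2,0, 0,0,0,0,0,-0.2,0]'; python3 -m creep '[0,0,0,0,0,-0.1,0, 0,0,0,0,0,-0.1,0, 0,0,0,0,0,-0.1,0]'; python3 -m creep '[0,0,0,0,0,-0.1,0, 0,0,0,0,0,-0.1,0, 0,0,0,0,0,-0.1,0]'; python3 -m creep '[0,0,0,0,0,-0.1,0, 0,0,0,0,0,-0.1,0, 0,0,0,0,0,-0.1,0]' | grep -v rot
```

```text
clock: 8.77
tool_pos: [0.4402, -0.2049, -0.0223]
tcp_rot: [[0.004, 1.0, -0.001], [1.0, -0.004, 0.0], [0.0, -0.001, -1.0]]
wrist_force: [0.3, 0.2, -1.8]
finger_gap: 0.094
clock: 9.02
tool_pos: [0.44, -0.2048, -0.0255]
tcp_rot: [[0.004, 1.0, -0.001], [1.0, -0.004, 0.001], [0.001, -0.001, -1.0]]
wrist_force: [0.3, 0.1, 0.1]
finger_gap: 0.0941
clock: 9.27
tool_pos: [0.4398, -0.2046, -0.0287]
tcp_rot: [[0.004, 1.0, -0.001], [1.0, -0.004, 0.001], [0.001, -0.001, -1.0]]
wrist_force: [0.3, -0.3, -0.0]
finger_gap: 0.0942
clock: 9.52
tool_pos: [0.4403, -0.205, -0.0295]
wrist_force: [-5.5, 3.0, 16.2]
finger_gap: 0.0938
```

Contact came at reported z≈-0.029, so the true tip z is reported + 0.029. Back off slightly and grip.

```bash
python3 -m creep '[0,0,0,0.02,0,0.1,0, 0,0,0,0.02,0,0.1,0, 0,0,0,0.02,0,0.1,255, 0,0,0,0.02,0,0.1,255, 0,0,0,0.02,0,0.1,255, 0,0,0,0.02,0,0.1,255, 0,0,0,0.02,0,0.1,255, 0,0,0,0.02,0,0.1,255, 0,0,0,0.02,0,0.1,255, 0,0,0,0.02,0,0.1,255, 0,0,0,0.02,0,0.1,255, 0,0,0,0.02,0,0.1,255]' 25;python3 -m creep '[0,0,0,0,0,1,255, 0,0,0,0,0,2,255, 0,0,0,0,0,3,255, 0,0,0,0,0,4.2,255, 0,0,0,0,0,5.4,255, 0,0,0,0,0,6.6,255, 0,0,0,0,0,6.6,255, 0,0,0,0,0,6.6,255]'
python3 - <<'E'
from h import *
m,im=look('w8','yellow',arm.state()['tool_pos'][2]+.029+.0105)
E
```

```text
clock: 10.52
tool_pos: [0.4408, -0.2049, -0.0266]
tcp_rot: [[0.003, 1.0, -0.001], [1.0, -0.003, 0.001], [0.001, -0.001, -1.0]]
wrist_force: [-1.1, 0.6, 0.3]
finger_gap: 0.062
clock: 11.18
tool_pos: [0.4427, -0.2062, 0.1743]
tcp_rot: [[0.003, 1.0, 0.004], [1.0, -0.003, -0.003], [-0.003, 0.004, -1.0]]
wrist_force: [0.3, 0.0, -0.1]
finger_gap: 0.0624
yellow [ 206  194   98   97 5878] [254.2 242.6] [ 0.444  -0.2058  0.2138] units to go [0.0449 0.0137 1.3167]
yellow [336 373 141  11 742] [416.2 378.5] [ 0.5609 -0.3175  0.2138] units to go [ 3.9416 -3.7096  1.3167]
[ 0.4427 -0.2062  0.1743] 0.0623552639529257 11.1833 F [ 0.2686  0.0465 -0.1402]
```

```bash
python3 -m creep '[0,0,0,1,1.3,0,255, 0,0,0,2,2.6,0,255, 0,0,0,3,3.9,0,255, 0,0,0,4,5.2,-0.3,255, 0,0,0,4.85,6.5,-0.6,255, 0,0,0,4.85,6.5,-1,255, 0,0,0,4.85,6.5,-1,255, 0,0,0,4.85,6.5,-1,255]'
python3 - <<'E'
from h import *
m,im=look('w9','yellow',arm.state()['tool_pos'][2]+.039)
E
```

```text
clock: 11.9
tool_pos: [0.5838, -0.008, 0.1372]
tcp_rot: [[-0.0, 1.0, -0.009], [1.0, 0.0, 0.001], [0.001, -0.009, -1.0]]
wrist_force: [0.1, 0.5, -0.5]
finger_gap: 0.0619
yellow [ 205  194   99   98 5959] [254.4 242.9] [ 0.5856 -0.0081  0.1762] units to go [ 0.0607 -0.0028  1.3   ]
yellow [ 183  373  295   11 1297] [384.4 378.7] [ 0.6676 -0.1179  0.1762] units to go [ 2.7958 -3.6626  1.3   ]
[ 0.5838 -0.008   0.1372] 0.061941525541931816 11.9 F [ 0.0557  0.4561 -0.4743]
```

View pics/w9.png

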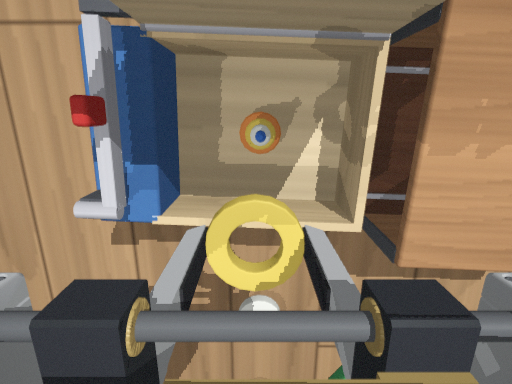

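Wrist view: post centred near (260,134), its blue tip at (260,136), red tab (88,110), stay bar at x≈103, ring held square in the fingers at (254,243).

```bash
python3 - <<'E'
from h import *
np.set_printoptions(precision=4,suppress=True)
m=camera_model('wrist');im=cv2.imread('pics/w9.png')[:,:,::-1].copy();h=cv2.cvtColor(im,cv2.COLOR_RGB2HSV)
sub=np.zeros(h.shape[:2],np.uint8);sub[105:165,230:290]=1
for c,lo,hi,z in(('blue',(100,90,50),(130,255,255),.081),('orange',(8,165,120),(19,255,255),.034),('all',(0,155,100),(40,255,255),.034)):
    k=cv2.inRange(h,np.array(lo),np.array(hi))*sub
    n,l,s,ce=cv2.connectedComponentsWithStats(k);i=1+np.argmax(s[1:,4]);P=ring(m,l==i,z);print(c,s[i],ce[i],P)
t=arm.state()['tool_pos'];print(t, m['eye']-t)
for p,z in(((150,38),.091),((390,38),.091),((180,200),.091),((362,205),.091),((88,106),.153),((390,38),.091),((362,228),.091)): print(p,onz(m,p,z))
E
```

```text
blue [255 131  11  11  93] [260. 136.] [0.5903 0.0496 0.081 ]
orange [240 112  41  41 518] [259.8359 130.4112] [0.5906 0.0496 0.034 ]
all [240 112  41  41 678] [260.205  130.5546] [0.5906 0.0496 0.034 ]
[ 0.5843 -0.0094  0.1387] [0.0033 0.0816 0.2106]
(150, 38) [0.5022 0.1272 0.091 ]
(390, 38) [0.6929 0.1267 0.091 ]
(180, 200) [ 0.5164 -0.0078  0.091 ]
(362, 205) [ 0.6849 -0.0124  0.091 ]
(88, 106) [0.4787 0.0747 0.153 ]
(390, 38) [0.6929 0.1267 0.091 ]
(362, 228) [ 0.6872 -0.0353  0.091 ]
```

```bash
python3 -m creep '[0,0,0,0.13,1,0,255, 0,0,0,0.13,2,0,255, 0,0,0,0.13,2,-1,255, 0,0,0,0.13,2,-1.8,255, 0,0,0,0.13,2,-1.8,255, 0,0,0,0.13,2,-1.8,255, 0,0,0,0.13,2,-1.8,255, 0,0,0,0.13,2,-1.8,255]'
python3 - <<'E'
from h import *
m,im=look('w10','yellow',arm.state()['tool_pos'][2]+.037)
E
```

```text
clock: 12.62
tool_pos: [0.5897, 0.0495, 0.0869]
tcp_rot: [[0.003, 1.0, -0.003], [1.0, -0.003, -0.0], [-0.0, -0.003, -1.0]]
wrist_force: [0.0, -0.2, 0.1]
finger_gap: 0.0621
yellow [ 205  184   99  108 6166] [254.3 241. ] [0.5913 0.0497 0.1239] units to go [0.0523 0.009  1.2333]
[0.5897 0.0495 0.0869] 0.06209940850457305 12.6167 F [ 0.0224 -0.1635  0.0885]
```

View pics/w10.png

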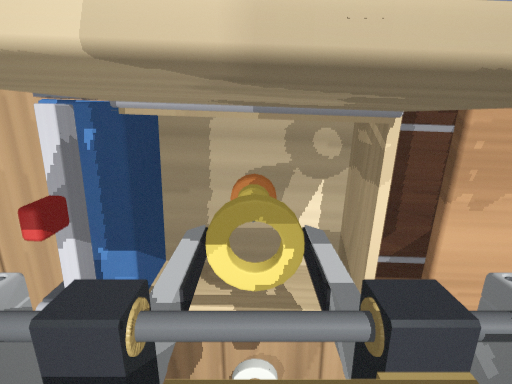

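```bash
python3 -m creep '[0,0,0,-0.03,0.04,-0.3,255, 0,0,0,-0.03,0.04,-0.6,255, 0,0,0,-0.03,0.04,-0.9,255, 0,0,0,-0.03,0.04,-1.2,255, 0,0,0,-0.03,0.04,-1.3,255, 0,0,0,-0.03,0.04,-1.3,255]'|grep -v rot;python3 -m creep '[0,0,0,0,0,-0.2,255, 0,0,0,0,0,-0.4,255, 0,0,0,0,0,-0.4,255]'|grep -v rot
```

```text
clock: 13.17
tool_pos: [0.5872, 0.051, 0.0458]
wrist_force: [0.3, -0.3, -0.2]
finger_gap: 0.0622
clock: 13.42
tool_pos: [0.5859, 0.0511, 0.0321]
wrist_force: [-0.1, -0.5, -1.6]
finger_gap: 0.0624
```

```bash
python3 -m creep '[0,0,0,0.08,0,0,255, 0,0,0,0.08,0,0,255, 0,0,0,0.08,0,-0.2,255, 0,0,0,0.08,0,-0.2,255]'|grep -v rot;python3 -m creep '[0,0,0,0,0,-0.1,255, 0,0,0,0,0,-0.2,255, 0,0,0,0,0,-0.2,255]'
```

```text
clock: 13.75
tool_pos: [0.5879, 0.0511, 0.0254]
wrist_force: [-0.0, 0.8, 0.1]
finger_gap: 0.0624
clock: 14.0
tool_pos: [0.5872, 0.0511, 0.0185]
tcp_rot: [[0.003, 1.0, -0.012], [1.0, -0.003, 0.0], [0.0, -0.012, -1.0]]
wrist_force: [-0.4, -0.1, -0.8]
finger_gap: 0.0622
```

```bash
python3 -m creep '[0,0,0,0.02,0,-0.1,255, 0,0,0,0.02,0,-0.2,255, 0,0,0,0.02,0,-0.28,255, 0,0,0,0.02,0,-0.28,255]'|grep -v rot;python3 -m creep '[0,0,0,0,0,-0.1,255, 0,0,0,0,0,-0.1,255, 0,0,0,0,0,-0.1,255]'
```

```text
clock: 14.33
tool_pos: [0.5871, 0.0511, 0.0093]
wrist_force: [-0.5, 1.0, -0.2]
finger_gap: 0.0623
clock: 14.58
tool_pos: [0.588, 0.0511, 0.007]
tcp_rot: [[0.003, 1.0, -0.012], [1.0, -0.003, 0.0], [0.0, -0.012, -1.0]]
wrist_force: [-0.6, 0.3, 2.6]
finger_gap: 0.0622
```

Seated (contact at the predicted height). Open, then rise.

```bash
python3 -m creep '[0,0,0,0,0,0.03,255, 0,0,0,0,0,0.03,80, 0,0,0,0,0,0.03,40, 0,0,0,0,0,0.03,40, 0,0,0,0,0,0.03,40, 0,0,0,0,0,0.03,40, 0,0,0,0,0,1,40, 0,0,0,0,0,2,40, 0,0,0,0,0,3,40, 0,0,0,0,0,4.2,0, 0,0,0,0,0,5.4,0, 0,0,0,0,0,5.4,0]'
python3 -m creep '[0,0,0,0,-1,0,0, 0,0,0,0,-2,0,0, 0,0,0,0,-2,0,0, 0,0,0,0,-2,0,0]'
python3 - <<'E'
from h import *
m,im=look('w11','yellow',.047)
look('w11b','white',.0125)
E
```

```text
clock: 15.58
tool_pos: [0.5938, 0.0509, 0.1783]
tcp_rot: [[0.003, 1.0, 0.004], [1.0, -0.003, -0.0], [-0.0, 0.004, -1.0]]
wrist_force: [0.4, -0.3, 1.5]
finger_gap: 0.0932
clock: 15.92
tool_pos: [0.5936, -0.0101, 0.1779]
tcp_rot: [[0.005, 1.0, 0.004], [1.0, -0.005, 0.0], [0.0, 0.004, -1.0]]
wrist_force: [0.0, 0.0, 0.9]
finger_gap: 0.094
yellow [ 222  101   56   58 2078] [249.4 129.2] [0.5898 0.0502 0.047 ] units to go [-0.1234  2.0097 -4.3643]
[ 0.5936 -0.0101  0.1779] 0.09401357513407767 15.9167 F [0.0226 0.0153 0.8783]
white [ 96  29  17  54 574] [103.8  50.7] [0.4197 0.1387 0.0125] units to go [-5.7886  4.927  -5.5053]
white [  88  133   37   69 1067] [112.4 174.7] [ 0.405  -0.0079  0.0125] units to go [-6.2788  0.0411 -5.5053]
white [241 279  30  32 678] [255.7 295.2] [ 0.5953 -0.1922  0.0125] units to go [ 0.0637 -6.1043 -5.5053]
[ 0.5933 -0.0091  0.1777] 0.09419486145985097 15.9667 F [-0.9388 -0.1453 -0.7677]
```

View pics/w11.png

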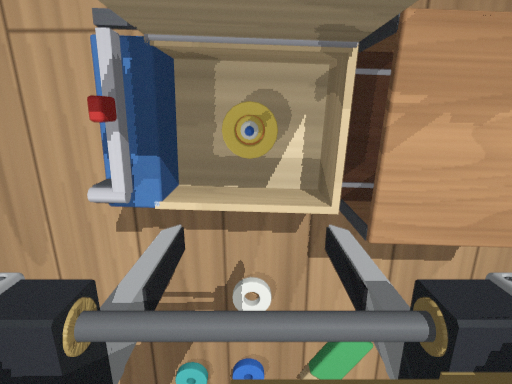

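Yellow is flat and seated at (249,129) around the post. White is next, lying at about (0.593,-0.195).

```bash
python3 -m creep '[0,0,0,0,-1.3,0,0, 0,0,0,0,-2.6,0,0, 0,0,0,0,-3.9,0,0, 0,0,0,0,-5.2,0,0, 0,0,0,0,-6.2,-1.2,0, 0,0,0,0,-6.2,-2.4,0, 0,0,0,0,-6.2,-2.4,0, 0,0,0,0,-6.2,-2.4,0, 0,0,0,0,-6.2,-2.4,0]' |grep -v rot
python3 - <<'E'
from h import *
look('w12','white',.0125)
E
```

```text
clock: 16.77
tool_pos: [0.594, -0.1931, 0.1065]
wrist_force: [0.0, -0.2, 0.2]
finger_gap: 0.0939
white [ 223  166   53   52 1769] [249.3 191.3] [ 0.5901 -0.196   0.0125] units to go [-0.1301 -0.0972 -3.1323]
[ 0.594  -0.1931  0.1065] 0.0939199618307333 16.7667 F [ 0.0388 -0.2116  0.1706]
```

```bash
python3 -m creep '[0,0,0,-0.18,-0.1,-1.2,0, 0,0,0,-0.18,-0.1,-2.4,0, 0,0,0,-0.18,-0.1,-3.3,0, 0,0,0,-0.18,-0.1,-4,0, 0,0,0,-0.18,-0.1,-4.3,0, 0,0,0,-0.18,-0.1,-4.42,0, 0,0,0,-0.18,-0.1,-4.42,0, 0,0,0,-0.18,-0.1,-4.42,0]';python3 -m creep '[0,0,0,0,0,0,255, 0,0,0,0,0,0,255, 0,0,0,0,0,0,255, 0,0,0,0,0,0,255, 0,0,0,0,0,0,255, 0,0,0,0,0,0,255, 0,0,0,0,0,0,255, 0,0,0,0,0,0,255, 0,0,0,0,0,0,255]' 25 |grep -v rot
```

```text
clock: 17.48
tool_pos: [0.5919, -0.197, -0.0223]
tcp_rot: [[-0.0, 1.0, 0.01], [1.0, 0.0, -0.002], [-0.002, 0.01, -1.0]]
wrist_force: [0.7, 0.0, 0.8]
finger_gap: 0.0938
clock: 18.23
tool_pos: [0.5917, -0.197, -0.0222]
wrist_force: [-0.9, 0.2, 2.0]
finger_gap: 0.056
```

```bash
python3 -m creep '[0,0,0,0,0,1,255, 0,0,0,0,0,2,255, 0,0,0,0,0,3,255, 0,0,0,0,0,4.2,255, 0,0,0,0,0,5.4,255, 0,0,0,0,1.3,5.4,255, 0,0,0,0,2.6,5.4,255, 0,0,0,0,3.9,5.4,255, 0,0,0,0,5.2,5.4,255, 0,0,0,0,6.2,5.4,255, 0,0,0,0,6.2,5.4,255, 0,0,0,0,6.2,5.4,255]'
python3 - <<'E'
from h import *
t=arm.state()['tool_pos'][2]
m,im=look('w13','white',t+.0222+.0115)
look('w13b','yellow',.047,900)
E
```

```text
clock: 19.23
tool_pos: [0.5913, -0.0093, 0.1394]
tcp_rot: [[-0.004, 1.0, 0.009], [1.0, 0.004, -0.003], [-0.003, 0.009, -1.0]]
wrist_force: [0.4, -0.6, -0.7]
finger_gap: 0.0558
white [ 69  10  21  71 853] [79.2 37.6] [0.4974 0.1092 0.1731] units to go [-3.1323  3.9496  1.1233]
white [  63  136   44   79 1499] [ 91.4 184. ] [0.4893 0.0283 0.1731] units to go [-3.4014  1.2526  1.1233]
white [ 211  194   87   86 4702] [252.7 235.7] [ 0.5919 -0.0072  0.1731] units to go [0.0192 0.0705 1.1233]
[ 0.5913 -0.0093  0.1394] 0.0558014539181308 19.2333 F [ 0.3945 -0.6298 -0.7013]
yellow [ 220   99   63   65 2634] [250.7 130.6] [0.5899 0.0502 0.047 ] units to go [-0.0544  2.0326 -3.0828]
[ 0.5916 -0.0107  0.1395] 0.055994539186904065 19.2833 F [-0.2628  0.1618 -0.1123]
```

```bash
python3 -m creep '[0.03,0.08,0,-0.1,1,0,255, 0.03,0.08,0,-0.1,2,0,255, 0.03,0.08,0,-0.1,2,-1,255, 0.03,0.08,0,-0.1,2,-2.2,255, 0.03,0.08,0,-0.1,2,-2.2,255, 0.03,0.08,0,-0.1,2,-2.2,255, 0.03,0.08,0,-0.1,2,-2.2,255]'
python3 - <<'E'
from h import *
t=arm.state()['tool_pos'][2]
m,im=look('w14','white',t+.0222+.0115)
look('w14b','yellow',.047,300)
E
```

```text
clock: 19.92
tool_pos: [0.5896, 0.0471, 0.0746]
tcp_rot: [[0.002, 1.0, 0.002], [1.0, -0.002, 0.0], [0.0, 0.002, -1.0]]
wrist_force: [0.4, 0.6, -0.6]
finger_gap: 0.0559
white [  15   97   29   85 1377] [ 30.1 128.9] [0.4587 0.1173 0.1083] units to go [-4.3635  2.3375  1.1233]
white [ 214  208   84   72 2668] [261.5 251.7] [0.595  0.041  0.1083] units to go [ 0.1778 -0.2037  1.1233]
white [  44  243   26   66 1041] [ 56.5 273.6] [0.4559 0.0219 0.1083] units to go [-4.4563 -0.8432  1.1233]
white [ 161  246   39   59 1182] [178.4 276.1] [0.5391 0.0199 0.1083] units to go [-1.6861 -0.9093  1.1233]
white [311 251  38  36 597] [327.1 265.5] [0.641  0.0263 0.1083] units to go [ 1.7123 -0.6965  1.1233]
[0.5896 0.0471 0.0746] 0.05592009360276063 19.9167 F [ 0.3875  0.6074 -0.6253]
yellow [ 215  168   75   45 1664] [250.5 186.2] [0.5893 0.0622 0.047 ] units to go [-0.0422  0.499  -0.9547]
yellow [238 224  34  18 450] [254.  232.7] [0.5917 0.0246 0.047 ] units to go [ 0.0379 -0.7539 -0.9547]
[0.5906 0.0472 0.0756] 0.056127500680738254 19.9667 F [-1.0428  0.6156 -0.5621]
```

View pics/w14.png

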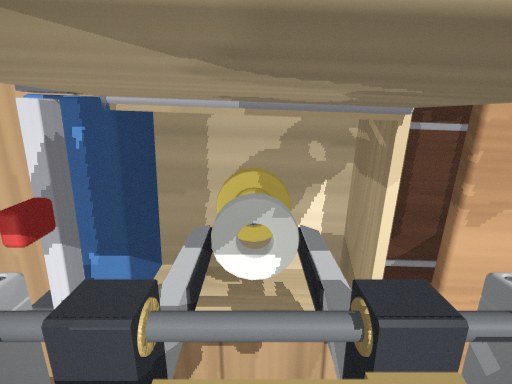

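The white ring is level in the fingers at (254,237), just above the post. Computing the remaining offset.

```bash
python3 - <<'E'
from h import *
np.set_printoptions(precision=4,suppress=True)
m=camera_model('wrist');t=arm.state()['tool_pos']
P=onz(m,(254.5,237),t[2]+.0337);print(t,P,P-t)
k=mask(cv2.imread('pics/w14.png')[:,:,::-1].copy(),'yellow');k[:150]=0;k[215:]=0;k[:,:200]=0;k[:,300:]=0
x=np.where(k.any(0))[0];print(x[[0,-1]],[onz(m,(x[j],y),.047) for j,y in((0,200),(-1,200))])
E
```

```text
[0.5909 0.0474 0.0761] [0.5923 0.0488 0.1098] [0.0014 0.0014 0.0337]
[216 290] [array([0.5595, 0.0549, 0.047 ]), array([0.623 , 0.0548, 0.047 ])]
```

```bash
python3 -m creep '[0,0,0,-0.08,0.06,-0.4,255, 0,0,0,-0.08,0.06,-0.8,255, 0,0,0,-0.08,0.06,-1,255, 0,0,0,-0.08,0.06,-1,255]'|grep -v force
```

```text
clock: 20.35
tool_pos: [0.5863, 0.0493, 0.0437]
tcp_rot: [[0.001, 1.0, 0.001], [1.0, -0.001, 0.0], [0.0, 0.001, -1.0]]
finger_gap: 0.0567
```

```bash
python3 -m creep '[0,0,0,0.07,0,0,255, 0,0,0,0.07,0,0,255, 0,0,0,0.07,0,0,255]'|grep -v rot;python3 -m creep '[0,0,0,0,0,-0.1,255, 0,0,0,0,0,-0.2,255, 0,0,0,0,0,-0.2,255]'|grep -v rot
```

```text
clock: 20.6
tool_pos: [0.5886, 0.0493, 0.0437]
wrist_force: [-0.0, 0.2, -1.4]
finger_gap: 0.0561
clock: 20.85
tool_pos: [0.5882, 0.0494, 0.0371]
wrist_force: [0.4, -1.2, -0.4]
finger_gap: 0.0564
```

Ring bottom is now ~0.059 (past the white step's top) with no force. Continue to the seat (rep ≈0.027).

```bash
python3 -m creep '[0,0,0,0,0,-0.1,255, 0,0,0,0,0,-0.2,255, 0,0,0,0,0,-0.3,255, 0,0,0,0,0,-0.3,255]'|grep -v rot;python3 -m creep '[0,0,0,0,0,-0.07,255, 0,0,0,0,0,-0.07,255, 0,0,0,0,0,-0.07,255]'
```

```text
clock: 21.18
tool_pos: [0.5874, 0.0494, 0.0271]
wrist_force: [0.4, 0.8, -1.7]
finger_gap: 0.0562
clock: 21.43
tool_pos: [0.5887, 0.0494, 0.0267]
tcp_rot: [[0.001, 1.0, 0.001], [1.0, -0.001, 0.0], [0.0, 0.001, -1.0]]
wrist_force: [-1.9, -0.1, 5.3]
finger_gap: 0.0563
```

```bash
python3 -m creep '[0,0,0,0,0,0.03,255, 0,0,0,0,0,0.03,80, 0,0,0,0,0,0.03,40, 0,0,0,0,0,0.03,40, 0,0,0,0,0,0.03,40, 0,0,0,0,0,0.03,40, 0,0,0,0,0,1,40, 0,0,0,0,0,2,40, 0,0,0,0,0,3,40, 0,0,0,0,0,4.2,0, 0,0,0,0,-1,5,0, 0,0,0,0,-2,5,0]'|grep -v rot
python3 -m creep '[0,0,0,0,-0.3,0,0, 0,0,0,0,-0.3,0,0, 0,0,0,0,-0.3,0,0]'|grep -v rot
python3 - <<'E'
from h import *
look('w15','white',.061)
look('w15','yellow',.047)
E
python3 -m creep '[0,0,0,0,-1.3,0,0, 0,0,0,0,-2.6,0,0, 0,0,0,0,-3.9,0,0, 0,0,0,0,-5.2,0,0, 0,0,0,0,-6.5,0,0, 0,0,0,0,-7.8,0,0, 0,0,0,0,-9.1,0,0, 0,0,0,-0.2,-10.4,0,0, 0,0,0,-0.2,-11,-1.2,0, 0,0,0,-0.2,-11,-2.2,0, 0,0,0,-0.2,-11,-2.2,0, 0,0,0,-0.2,-11,-2.2,0]'|grep -v force
python3 - <<'E'
from h import *
look('w16','blue',.0125)
E
```

```text
clock: 22.43
tool_pos: [0.5933, -0.0106, 0.1843]
wrist_force: [1.3, -0.1, 0.2]
finger_gap: 0.0932
clock: 22.68
tool_pos: [0.5931, -0.0194, 0.1839]
wrist_force: [-0.3, 0.5, -0.3]
finger_gap: 0.0941
white [ 99  15  16  56 579] [106.5  37.4] [0.4448 0.1323 0.061 ] units to go [-4.9417  5.0554 -4.0961]
white [  89  120   38   69 1071] [114.2 161.7] [0.4322 0.0054 0.061 ] units to go [-5.3634  0.8247 -4.0961]
[ 0.5931 -0.0194  0.1839] 0.09413244148945253 22.6833 F [-0.2722  0.5446 -0.3063]
yellow [392 373  85  11 426] [442.  379.5] [ 0.8773 -0.3301  0.047 ] units to go [  9.4916 -10.3816  -4.5414]
[ 0.5926 -0.0187  0.1832] 0.09436056545543692 22.7333 F [-0.4288 -0.1136  0.0185]
clock: 23.78
tool_pos: [0.5846, -0.3454, 0.1131]
tcp_rot: [[-0.004, 1.0, 0.005], [1.0, 0.004, 0.005], [0.005, 0.005, -1.0]]
finger_gap: 0.0943
blue [ 228  163   47   47 1611] [251.3 185.9] [ 0.583  -0.3434  0.0125] units to go [-0.0537  0.0671 -3.3517]
[ 0.5846 -0.3454  0.1131] 0.09431960999275271 23.7833 F [-0.6119  0.4548  0.3467]
```

View pics/w16.png

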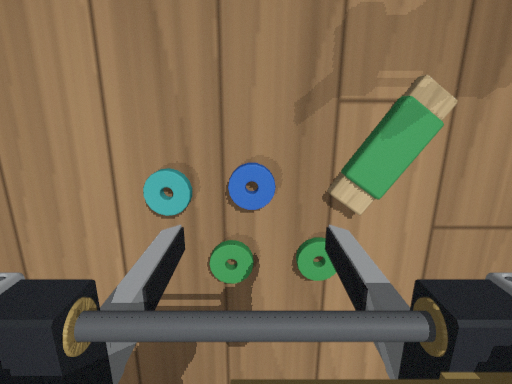

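The blue float is at (251,187). The turquoise decoy at (168,192) is just outside the left finger, so I'll narrow the jaws. First I'll check why the white colour mask found nothing on the post.

```bash
python3 - <<'E'
from h import *
im=cv2.imread('pics/w15.png')[:,:,::-1].copy();h=cv2.cvtColor(im,cv2.COLOR_RGB2HSV)
c=im[80:160,205:295]
k=cv2.inRange(h,np.array((0,0,130)),np.array((180,60,255)));k[:80]=0;k[160:]=0;k[:,:205]=0;k[:,295:]=0
n,l,s,ce=cv2.connectedComponentsWithStats(k);print([ (s[i].tolist(),ce[i]) for i in range(1,n) if s[i,4]>60])
y=mask(im,'yellow');y[:80]=0;y[160:]=0;y[:,:205]=0;y[:,295:]=0;ys,xs=np.where(y);print(len(xs),xs.min(),xs.max(),ys.min(),ys.max())
cv2.imwrite('pics/w15c.png',cv2.resize(np.hstack([c]),(450,400),interpolation=cv2.INTER_CUBIC)[:,:,::-1])
E
python3 -m creep '[0,0,0,-0.1,0.06,-1,70, 0,0,0,-0.1,0.06,-1.5,70, 0,0,0,-0.1,0.06,-2,70, 0,0,0,-0.1,0.06,-2,70, 0,0,0,-0.1,0.06,-2,70]'|grep -v force
```

```text
[([225, 95, 52, 54, 2003], array([250.54368447, 121.34198702]))]
255 223 278 93 150
clock: 24.25
tool_pos: [0.5847, -0.3438, 0.0577]
tcp_rot: [[-0.007, 1.0, 0.011], [1.0, 0.007, 0.001], [0.001, 0.011, -1.0]]
finger_gap: 0.0685
```

View pics/w15c.png

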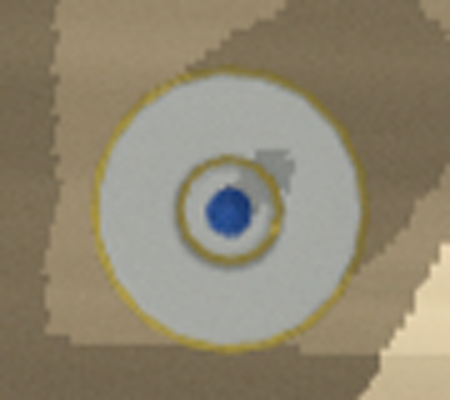

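White is concentric and flat on the post. Now grip blue.

```bash
python3 -m creep '[0,0.1,0,-0.1,0,-0.8,70, 0,0.1,0,-0.1,0,-1.6,70, 0,0.1,0,-0.1,0,-2.3,70, 0,0.1,0,-0.1,0,-2.75,70, 0,0.1,0,-0.1,0,-2.75,70, 0,0.1,0,-0.1,0,-2.75,70, 0,0.1,0,-0.1,0,-2.75,255, 0,0.1,0,-0.1,0,-2.75,255, 0,0.1,0,-0.1,0,-2.75,255, 0,0.1,0,-0.1,0,-2.75,255, 0,0.1,0,-0.1,0,-2.75,255, 0,0.1,0,-0.1,0,-2.75,255]' 25;python3 -m creep '[0,0,0,0,0,0,255, 0,0,0,0,0,0,255]'|grep -v rot
```

```text
clock: 25.25
tool_pos: [0.5829, -0.3449, -0.0228]
tcp_rot: [[-0.007, 1.0, 0.003], [1.0, 0.007, -0.001], [-0.001, 0.003, -1.0]]
wrist_force: [-0.2, 0.5, 5.7]
finger_gap: 0.0503
clock: 25.42
tool_pos: [0.5831, -0.345, -0.0225]
wrist_force: [0.1, 0.4, -0.7]
finger_gap: 0.0503
```

```bash
python3 -m creep '[0,0,0,0,0,1,255, 0,0,0,0,0,2,255, 0,0,0,0,0,3,255, 0,0,0,0,0,4.2,255, 0,0,0,0,0.8,5.4,255, 0,0,0,0,2,5.4,255, 0,0,0,0,3.2,5.4,255, 0,0,0,0,4.4,5.4,255, 0,0,0,0,5.6,5.4,255, 0,0,0,0,6.8,5.4,255, 0,0,0,0,8,5.4,255, 0,0,0,0,9.2,5.4,255]'|grep -v rot
python3 -m creep '[0,0,0,0.2,1,0,255, 0,0,0,0.2,1.9,0,255, 0,0,0,0.2,1.9,0,255, 0,0,0,0.2,1.9,0,255]'
cat > bl.py <<'E'
from h import *
import sys
m=camera_model('wrist');s=arm.state();t=s['tool_pos'];im=snapshot('wrist');cv2.imwrite(f'pics/{sys.argv[1]}.png',im[:,:,::-1])
np.set_printoptions(precision=4,suppress=True);h=cv2.cvtColor(im,cv2.COLOR_RGB2HSV)
k=mask(im,'blue')
u,v=map(int,proj(m,t+[0,0,.035]))
sub=np.zeros_like(k);sub[v-60:v+60,u-60:u+60]=1
n,l,st,ce=cv2.connectedComponentsWithStats(k*sub);i=1+np.argmax(st[1:,4]);P=ring(m,l==i,t[2]+.0226+.0115);print('ring',st[i],P,'off',P-t)
u,v=map(int,proj(m,[.590,.0505,.06]))
sub=np.zeros_like(k);sub[v-45:v+45,u-45:u+45]=1
w=cv2.inRange(h,np.array((0,0,130)),np.array((180,60,255)))*sub
n,l,st,ce=cv2.connectedComponentsWithStats(w);i=1+np.argmax(st[1:,4]);Q=ring(m,l==i,.061);print('white',st[i],Q)
print('tool',t,'gap',s['finger_gap'],'go units',(Q-P)/.03)
E
python3 bl.py w17
```

```text
clock: 26.42
tool_pos: [0.5822, -0.0672, 0.1388]
wrist_force: [1.1, 1.0, -0.9]
finger_gap: 0.0502
clock: 26.75
tool_pos: [0.5876, -0.0088, 0.1382]
tcp_rot: [[-0.009, 1.0, 0.001], [1.0, 0.009, -0.001], [-0.001, 0.001, -1.0]]
wrist_force: [-0.0, 0.2, -0.3]
finger_gap: 0.0505
ring [ 216  199   78   76 4588] [ 0.5891 -0.0069  0.1723] off [0.0015 0.0018 0.0341]
white [ 228  104   59   61 2640] [0.5909 0.0506 0.061 ]
tool [ 0.5876 -0.0088  0.1382] gap 0.050511042712393574 go units [ 0.0599  1.916  -3.7099]
```

```bash
python3 -m creep '[0,0,0,0.03,1,0,255, 0,0,0,0.03,1.93,0,255, 0,0,0,0.03,1.93,-1,255, 0,0,0,0.03,1.93,-2,255, 0,0,0,0.03,1.93,-2.35,255, 0,0,0,0.03,1.93,-2.35,255, 0,0,0,0.03,1.93,-2.35,255]'
python3 bl.py w18
```

```text
clock: 27.38
tool_pos: [0.5885, 0.0467, 0.0675]
tcp_rot: [[-0.006, 1.0, 0.0], [1.0, 0.006, -0.002], [-0.002, 0.0, -1.0]]
wrist_force: [-0.2, 0.1, -0.1]
finger_gap: 0.0503
ring [ 216  199   79   77 4586] [0.59   0.0484 0.1016] off [0.0015 0.0018 0.0341]
white [ 220  176   74   46 1516] [0.5914 0.0606 0.061 ]
tool [0.5885 0.0467 0.0675] gap 0.050292010697751396 go units [ 0.0481  0.4043 -1.3533]
```

```bash
python3 -m creep '[0,0,0,0.01,0.08,0,255, 0,0,0,0.01,0.08,0,255, 0,0,0,0.01,0.08,0,255]'|grep -v rot;  python3 -m creep '[0,0,0,0,0,-0.1,255, 0,0,0,0,0,-0.2,255, 0,0,0,0,0,-0.3,255, 0,0,0,0,0,-0.3,255]'|grep -v rot
```

```text
clock: 27.68
tool_pos: [0.5915, 0.0489, 0.0707]
wrist_force: [0.4, 1.7, -1.2]
finger_gap: 0.0503
clock: 28.02
tool_pos: [0.5907, 0.049, 0.0607]
wrist_force: [-1.0, 0.2, -1.3]
finger_gap: 0.0503
```

```bash
python3 -m creep '[0,0,0,-0.07,0,0,255, 0,0,0,-0.07,0,0,255, 0,0,0,-0.07,0,0,255]'|grep -v rot;  python3 -m creep '[0,0,0,0,0,-0.08,255, 0,0,0,0,0,-0.16,255, 0,0,0,0,0,-0.16,255]'|grep -v rot
```

```text
clock: 28.27
tool_pos: [0.5883, 0.049, 0.0605]
wrist_force: [0.0, 0.3, -0.6]
finger_gap: 0.0502
clock: 28.52
tool_pos: [0.5878, 0.0491, 0.0551]
wrist_force: [-0.1, 0.3, -1.7]
finger_gap: 0.0505
```

Bottom 0.0777, below the tip, no contact. Continue.

```bash
python3 -m creep '[0,0,0,0.02,0,-0.1,255, 0,0,0,0.02,0,-0.2,255, 0,0,0,0.02,0,-0.2,255]'|grep -v rot;python3 -m creep '[0,0,0,0.02,0,-0.1,255, 0,0,0,0.02,0,-0.2,255, 0,0,0,0.02,0,-0.25,255, 0,0,0,0.02,0,-0.25,255]'|grep -v rot;
```

```text
clock: 28.77
tool_pos: [0.5877, 0.0491, 0.0481]
wrist_force: [0.3, 0.5, -0.9]
finger_gap: 0.0501
clock: 29.1
tool_pos: [0.5884, 0.049, 0.0412]
wrist_force: [-1.9, 0.2, 3.6]
finger_gap: 0.0502
```

```bash
python3 -m creep '[0,0,0,0,0,0.03,255, 0,0,0,0,0,0.03,80, 0,0,0,0,0,0.03,50, 0,0,0,0,0,0.03,50, 0,0,0,0,0,0.03,50, 0,0,0,0,0,0.03,50, 0,0,0,0,0,0.8,50, 0,0,0,0,0,2,50, 0,0,0,0,0,3,50, 0,0,0,0,0,4,0, 0,0,0,0,-1,4.5,0, 0,0,0,0,-2,4.5,0]'|grep -v rot
python3 -m creep '[0,0,0,0,-0.3,0,0, 0,0,0,0,-0.3,0,0, 0,0,0,0,-0.3,0,0]'|grep -v rot
python3 - <<'E'
from h import *
np.set_printoptions(precision=4,suppress=True)
m=camera_model('wrist');im=snapshot('wrist');cv2.imwrite('pics/w19.png',im[:,:,::-1])
for b,ce,k in blobs(im,'blue',300):print(b,ce,ring(m,k,.077))
for c in('red','red2'):
  for b,ce,k in blobs(im,c,100):print(c,b,ce,ring(m,k,.15))
E
```

```text
clock: 30.1
tool_pos: [0.592, -0.0108, 0.182]
wrist_force: [0.7, -0.0, 1.4]
finger_gap: 0.0917
clock: 30.35
tool_pos: [0.5918, -0.0196, 0.1818]
wrist_force: [0.1, -0.1, 0.5]
finger_gap: 0.0941
[ 95  21  11  59 319] [99.8652 49.8746] [0.4424 0.1166 0.077 ]
[ 111   23   68  173 4706] [145.3561 115.4486] [0.477  0.0507 0.077 ]
[ 227   97   49   49 1737] [250.8751 121.0029] [0.59   0.0506 0.077 ]
red2 [ 93  81  27  26 451] [106.1707  93.0488] [0.4769 0.073  0.15  ]
```

View pics/w19.png

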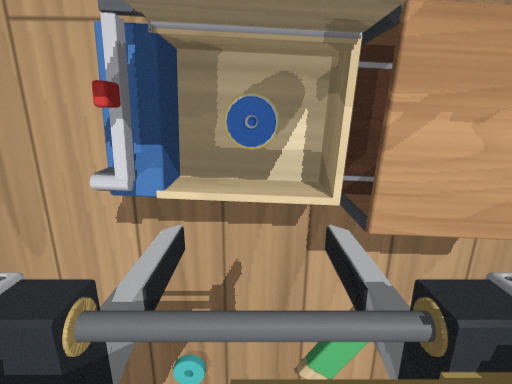

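All three floats are home and concentric at (251,121), and the stay is down with the lid open. That's 15 pictures used, so I'll work numerically from here. Next is the red tab.

```bash
python3 -m creep '[0,0,-0.43,-1,0.7,0,100, 0,0,-0.43,-2,1.4,0,100, 0,0,-0.43,-3,2.1,0,100, 0,0,-0.43,-4,2.93,-0.6,100, 0,0,-0.43,-4,2.93,-0.6,100, 0,0,-0.43,-4,2.93,-0.6,100, 0,0,-0.43,-4,2.93,-0.6,100]'
cat > tab.py <<'E'
from h import *
np.set_printoptions(precision=4,suppress=True)
m=camera_model('wrist');t=arm.state()['tool_pos'];im=snapshot('wrist');h=cv2.cvtColor(im,cv2.COLOR_RGB2HSV)
cv2.imwrite('pics/tab.png',im[:,:,::-1])
k=cv2.inRange(h,np.array((0,170,60)),np.array((6,255,255)))|cv2.inRange(h,np.array((172,170,60)),np.array((180,255,255)))
n,l,s,ce=cv2.connectedComponentsWithStats(k);i=1+np.argmax(s[1:,4]);b=s[i];print(b,ce[i],'tool',t)
for v in(b[1]+3,b[1]+b[3]//2,b[1]+b[3]-3):
    x=np.where(l[v]==i)[0];print(v,x[[0,-1]],[onz(m,(q,v),.153) for q in x[[0,-1]]])
vs=im[b[1]:b[1]+b[3],int(ce[i][0])];print('col HSV V',h[b[1]:b[1]+b[3],int(ce[i][0]),2])
E
python3 tab.py
```

```text
clock: 30.98
tool_pos: [0.4716, 0.0698, 0.1632]
tcp_rot: [[0.034, 0.999, 0.01], [0.999, -0.034, -0.003], [-0.002, 0.01, -1.0]]
wrist_force: [0.3, -1.0, 0.9]
finger_gap: 0.0572
[248 194  15  29 391] [254.8389 208.1458] tool [0.4716 0.0698 0.1632]
197 [250 261] [array([0.4702, 0.0857, 0.153 ]), array([0.4789, 0.0854, 0.153 ])]
208 [248 262] [array([0.4683, 0.0767, 0.153 ]), array([0.4794, 0.0763, 0.153 ])]
220 [249 261] [array([0.4687, 0.0664, 0.153 ]), array([0.4784, 0.0661, 0.153 ])]
col HSV V [ 95  93  95  92  97  94  99 105 113 125 130 133 132 133 133 132 130 134
 131 132 131 154 198 198 197 197 198 194 174]
```

```bash
python3 -m creep '[0.03,0.1,0,0.02,0.06,-0.5,100, 0.03,0.1,0,0.02,0.06,-1,100, 0.03,0.1,0,0.02,0.06,-1.5,100, 0.03,0.1,0,0.02,0.06,-1.9,100, 0.03,0.1,0,0.02,0.06,-1.9,100, 0.03,0.1,0,0.02,0.06,-1.9,100]';python3 -m creep '[0,0,0,0,0,0,255, 0,0,0,0,0,0,255, 0,0,0,0,0,0,255, 0,0,0,0,0,0,255, 0,0,0,0,0,0,255, 0,0,0,0,0,0,255, 0,0,0,0,0,0,255, 0,0,0,0,0,0,255, 0,0,0,0,0,0,255]' 20
```

```text
clock: 31.53
tool_pos: [0.4746, 0.0706, 0.1071]
tcp_rot: [[0.036, 0.999, 0.001], [0.999, -0.036, 0.0], [0.0, 0.001, -1.0]]
wrist_force: [0.3, 0.5, 0.3]
finger_gap: 0.0569
clock: 32.28
tool_pos: [0.4737, 0.0707, 0.1071]
tcp_rot: [[0.036, 0.999, -0.0], [0.999, -0.036, 0.0], [0.0, -0.0, -1.0]]
wrist_force: [-2.7, -0.7, 2.3]
finger_gap: 0.0117
```

```bash
python3 -m creep '[0.83,-0.03,0,0,0.03,0.23,255, 1.67,-0.06,0,0,0.05,0.45,255, 2.5,-0.09,0,0,0.04,0.68,255, 3.33,-0.12,0,0,0.02,0.9,255, 4.17,-0.15,0,0,-0.03,1.13,255, 4.17,-0.15,0,0,-0.03,1.13,255, 4.17,-0.15,0,0,-0.03,1.13,255]'
```

```text
clock: 32.87
tool_pos: [0.4733, 0.0695, 0.1408]
tcp_rot: [[0.036, 0.999, 0.014], [0.905, -0.038, 0.424], [0.425, -0.002, -0.905]]
wrist_force: [-2.7, 1.7, 1.3]
finger_gap: 0.0117
```

```bash
python3 -m creep '[0.83,-0.03,0,0,-0.06,0.22,255, 1.67,-0.06,0,0,-0.15,0.43,255, 2.5,-0.09,0,0,-0.25,0.63,255, 3.33,-0.12,0,0,-0.37,0.83,255, 4.17,-0.15,0,0,-0.5,1.01,255, 4.17,-0.15,0,0,-0.5,1.01,255, 4.17,-0.15,0,0,-0.5,1.01,255, 4.17,-0.15,0,0,-0.5,1.01,255]'; python3 tab.py|head -1
```

```text
clock: 33.53
tool_pos: [0.4728, 0.0545, 0.1703]
tcp_rot: [[0.027, 0.999, 0.024], [0.642, -0.036, 0.766], [0.766, -0.005, -0.643]]
wrist_force: [-2.8, -0.3, 0.6]
finger_gap: 0.0117
[245 217  20  40 693] [254.5902 236.8456] tool [0.4728 0.0545 0.1703]
```

```bash
python3 -m creep '[0,0,0,0,0,0,100, 0,0,0,0,0,0,100, 0,0,0,0,0,0,100, 0,0,0,0,0,0,100, 0,0,0,0,0,0,100, 0,0,0,-0.02,-0.4,0.34,100, 0,0,0,-0.04,-0.8,0.68,100, 0,0,0,-0.05,-1.6,1.35,100, 0,0,0,-0.06,-2.2,1.9,100, 0,0,0,-0.06,-2.2,1.9,100]'|grep -v force
python3 -m creep '[-1,0,0,0,0,0.5,255, -2,0,0,0,0,1,255, -3,0,0,0.5,0,1.5,255, -4,0,0,1,0,1.5,255, -5,0,0,2,0,1.5,255, -6,0,0,3,0,1.5,255, -7,0,0,4,0,1.5,255, -8.3,0.4,0,4.6,0,1.5,255, -8.3,0.4,0,4.6,0,1.5,255, -8.3,0.4,0,4.6,0,1.5,255, -8.3,0.4,0,4.6,0,1.5,255]'; python3 tab.py|head -1
```

```text
clock: 34.42
tool_pos: [0.4735, -0.0153, 0.2299]
tcp_rot: [[0.024, 0.999, 0.031], [0.647, -0.039, 0.762], [0.762, 0.002, -0.647]]
finger_gap: 0.0565
clock: 35.33
tool_pos: [0.6105, -0.0144, 0.2734]
tcp_rot: [[0.039, 0.999, -0.009], [0.999, -0.039, -0.002], [-0.002, -0.008, -1.0]]
wrist_force: [-0.2, -0.9, -0.2]
finger_gap: 0.0003
[103 139  22  30 491] [113.3951 153.4236] tool [ 0.6105 -0.0144  0.2734]
```

```bash
python3 -m creep '[0,0,0,0,1.2,0,255, 0,0,0,0,2.5,0,255, 0,0,0,0,3.8,0,255, 0,0,0,0,5.1,0,255, 0,0,0,0,6.4,0,255, 0,0,0,0,7.3,0,255, 0,0,0,0,7.3,0,255, 0,0,0,0,7.3,-1,255, 0,0,0,0,7.3,-2,255, 0,0,0,0,7.3,-2.5,255, 0,0,0,0,7.3,-2.5,255]'
python3 - <<'E'
from h import *
np.set_printoptions(precision=4,suppress=True)
p=[]
for n in('scene','side'):
    im=snapshot(n);cv2.imwrite(f'pics/{n}5.png',im[:,:,::-1])
    b=[x for c in('red','red2') for x in blobs(im,c,15) if 180<x[1][0]<330 and 130<x[1][1]<200];print(n,[(x[0],x[1]) for x in b])
    b=max(b,key=lambda x:x[0][4]);p+= [camera_model(n),b[1]]
print('tab',*tri(*p))
E
```

```text
clock: 36.3
tool_pos: [0.6068, 0.2, 0.1934]
tcp_rot: [[0.044, 0.999, -0.018], [0.999, -0.044, -0.004], [-0.004, -0.018, -1.0]]
wrist_force: [-0.4, 0.0, -0.6]
finger_gap: 0.0004
scene [(array([277, 146,   9,   8,  51], dtype=int32), array([281.0588, 149.8039]))]
side [(array([210, 164,  11,  10,  64], dtype=int32), array([215.0781, 168.8281]))]
tab [0.472  0.0315 0.1938] 0.0006723694848260077
```

```bash
python3 -m creep '[0,0.17,0,0,-0.6,0.1,255, 0,0.17,0,0,-1.2,0.15,255, 0,0.17,0,0,-1.7,0.15,255, 0,0.17,0,0,-2.1,0.15,255, 0,0.17,0,0,-2.5,0.1,255, 0,0.17,0,0,-2.84,0.07,255, 0,0.17,0,0,-3.2,-0.03,255, 0,0.17,0,0,-3.6,-0.16,255, 0,0.17,0,0,-3.95,-0.31,255, 0,0.17,0,0,-3.95,-0.31,255]'
```

```text
clock: 37.23
tool_pos: [0.6091, 0.0801, 0.1874]
tcp_rot: [[0.046, 0.998, -0.03], [0.999, -0.046, -0.004], [-0.005, -0.03, -1.0]]
wrist_force: [-0.4, 0.3, 0.4]
finger_gap: 0.0002
```

```bash
python3 -m creep '[0,-0.29,0,0,-0.5,-0.4,255, 0,-0.29,0,0,-0.93,-0.78,255, 0,-0.29,0,0,-1.3,-1.2,255, 0,-0.29,0,0,-1.7,-1.66,255, 0,-0.29,0,0,-2,-2.2,255, 0,-0.29,0,0,-2.2,-2.72,255, 0,-0.29,0,0,-2.35,-3.3,255, 0,-0.29,0,0,-2.4,-3.6,255, 0,-0.29,0,0,-2.4,-3.6,255]'
```

```text
clock: 37.98
tool_pos: [0.606, 0.0076, 0.0752]
tcp_rot: [[0.047, 0.999, -0.008], [0.999, -0.047, -0.003], [-0.003, -0.007, -1.0]]
wrist_force: [-0.2, -0.1, -0.9]
finger_gap: 0.0005
```

```bash
python3 -m creep '[0,0,0,0,-0.3,0,255, 0,0,0,0,-0.4,-0.1,255, 0,0,0,0,-0.4,-0.17,255, 0,0,0,0,-0.4,-0.17,255]'|grep -v rot;python3 -m creep '[0,0,0,0,0,-0.1,255, 0,0,0,0,0,-0.1,255, 0,0,0,0,0,-0.1,255]'|grep -v rot
```

```text
clock: 38.32
tool_pos: [0.6067, -0.005, 0.0708]
wrist_force: [0.2, 0.2, -0.2]
finger_gap: 0.0004
clock: 38.57
tool_pos: [0.6084, -0.0049, 0.0705]
wrist_force: [-1.2, -0.9, 7.3]
finger_gap: 0.0006
```

```bash
python3 -m creep '[0,0,0,0,0,-0.15,255, 0,0,0,0,0,-0.15,255, 0,0,0,0,0,-0.15,255]'|grep -v rot;python3 -m creep '[0,0,0,0,0,1,255, 0,0,0,0,0,2.2,255, 0,0,0,0,0,3.5,255, 0,0,0,0,0,4.8,255, 0,0,0,0,0,6,255, 0,0.05,0,-1,0.4,6,255, 0,0.05,0,-2.2,0.8,6,255, 0,0.05,0,-3.4,1.3,6,255, 0,0.05,0,-4.5,1.67,6,255, 0,0.05,0,-4.5,1.67,6,255, 0,0.05,0,-4.5,1.67,6,255]'
python3 - <<'E'
from h import *
np.set_printoptions(precision=4,suppress=True)
p=[]
for n in('scene','side'):
    im=snapshot(n);cv2.imwrite(f'pics/{n}6.png',im[:,:,::-1])
    b=[x for c in('red','red2') for x in blobs(im,c,8) if 180<x[1][0]<330 and 130<x[1][1]<200];print(n,[(x[0],x[1]) for x in b])
    if b: b=max(b,key=lambda x:x[0][4]);p+= [camera_model(n),b[1]]
if len(p)==4:print('tab',*tri(*p))
E
```

```text
clock: 38.82
tool_pos: [0.6117, -0.005, 0.0704]
wrist_force: [-2.0, 0.2, 12.1]
finger_gap: 0.0005
clock: 39.73
tool_pos: [0.4756, 0.0459, 0.251]
tcp_rot: [[0.045, 0.999, 0.002], [0.999, -0.045, -0.005], [-0.005, 0.002, -1.0]]
wrist_force: [1.2, 0.5, 0.5]
finger_gap: 0.0002
scene [(array([276, 147,  10,   8,  56], dtype=int32), array([280.4286, 150.7143]))]
side [(array([212, 164,  10,  10,  60], dtype=int32), array([216.4167, 168.2667]))]
tab [0.4757 0.0307 0.194 ] 0.0005163706049469949
```

```bash
python3 -m creep '[0,0,0,-0.05,0.3,-0.6,255, 0,0,0,-0.05,0.3,-1.3,255, 0,0,0,-0.05,0.4,-1.9,255, 0,0,0,-0.05,0.6,-2.2,255, 0,0,0,-0.05,0.8,-2.5,255, 0,0,0,-0.05,1.02,-2.77,255, 0,0,0,-0.05,1.24,-3.03,255, 0,0,0,-0.05,1.4,-3.33,255, 0,0,0,-0.05,1.57,-3.63,255, 0,0,0,-0.05,1.57,-3.63,255]'
```

```text
clock: 40.67
tool_pos: [0.4749, 0.0932, 0.1404]
tcp_rot: [[0.045, 0.999, -0.001], [0.999, -0.045, -0.005], [-0.005, -0.001, -1.0]]
wrist_force: [-0.6, -1.6, -0.1]
finger_gap: 0.001
```

```bash
python3 -m creep '[0,0,0,0,0.1,-0.3,255, 0,0,0,0,0.23,-0.6,255, 0,0,0,0,0.3,-0.9,255, 0,0,0,0,0.34,-1.2,255, 0,0,0,0,0.34,-1.2,255]'|grep -v rot;python3 -m creep '[0,0,0,0,0,-0.1,255, 0,0,0,0,0,-0.15,255, 0,0,0,0,0,-0.15,255]'|grep -v rot
python3 - <<'E'
from h import *
np.set_printoptions(precision=4,suppress=True)
p=[]
for n in('scene','side'):
    im=snapshot(n)
    b=[x for c in('red','red2') for x in blobs(im,c,8) if 180<x[1][0]<330 and 130<x[1][1]<200]
    if b: b=max(b,key=lambda x:x[0][4]);p+= [camera_model(n),b[1]]
if len(p)==4:print('tab',*tri(*p))
E
```

```text
clock: 41.08
tool_pos: [0.4729, 0.1036, 0.1019]
wrist_force: [-0.7, -0.6, -0.8]
finger_gap: 0.0005
clock: 41.33
tool_pos: [0.4727, 0.1035, 0.0975]
wrist_force: [-0.2, 0.3, 0.6]
finger_gap: 0.0004
tab [0.4801 0.0755 0.1377] 0.0027703839780678545
```

```bash
python3 -m creep '[0,0,0,0,0,-0.1,255, 0,0,0,0,0,-0.1,255, 0,0,0,0,0,-0.1,255]'|grep -v rot;python3 -m creep '[0,0,0,0,0,-0.1,255, 0,0,0,0,0,-0.1,255, 0,0,0,0,0,-0.1,255]'|grep -v rot
```

```text
clock: 41.68
tool_pos: [0.4749, 0.1034, 0.097]
wrist_force: [-2.2, 0.2, 11.3]
finger_gap: 0.0007
clock: 41.93
tool_pos: [0.4774, 0.1034, 0.097]
wrist_force: [-2.6, -0.7, 12.2]
finger_gap: 0.0006
```

```bash
python3 -m creep '[0,0,0,0,0,1,255, 0,0,0,0,0,2.2,255, 0,0,0,0,0,3.4,255, 0,0,0,-1,-0.5,3.4,255, 0,0,0,-2,-1,3.4,255, 0,0,0,-2.9,-1.5,3.4,255, 0,0,0,-2.9,-1.5,3.4,255, 0,0,0,-2.9,-1.5,3.4,255]'|grep -v rot
python3 - <<'E'
from h import *
np.set_printoptions(precision=4,suppress=True)
p=[];ims=[]
for n in('scene','side'):
    im=snapshot(n);ims.append(im[130:250,170:310])
    b=[x for c in('red','red2') for x in blobs(im,c,8) if 180<x[1][0]<330 and 130<x[1][1]<200]
    if b: b=max(b,key=lambda x:x[0][4]);p+= [camera_model(n),b[1]]
if len(p)==4:print('tab',*tri(*p))
cv2.imwrite('pics/chk.png',cv2.resize(np.hstack(ims),None,fx=2.8,fy=2.8,interpolation=cv2.INTER_CUBIC)[:,:,::-1])
E
```

```text
clock: 42.6
tool_pos: [0.3899, 0.058, 0.199]
wrist_force: [-0.0, -0.1, -1.0]
finger_gap: 0.0007
tab [0.4811 0.0726 0.1417] 0.0003725282800086725
```

View pics/chk.png

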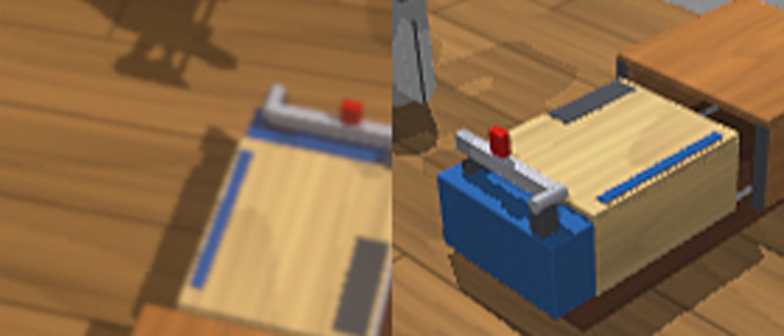

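The lid is flat shut and the stay lies level. The drawer crept in about 10 mm. Now push it home.

```bash
python3 -m creep '[0,0,0,0,0,-1.3,255, 0,0,0,0,0,-2.6,255, 0,0,0,0,0,-3.9,255, 0,0,0,0,0,-5.3,255, 0,0,0,0.3,0,-5.3,255, 0,0,0,0.8,0,-5.3,255, 0,0,0,1.2,0,-5.3,255, 0,0,0,1.6,-0.02,-5.3,255, 0,0,0,2,-0.04,-5.3,255, 0,0,0,2.4,-0.06,-5.3,255, 0,0,0,2.8,-0.08,-5.3,255, 0,0,0,3.2,-0.09,-5.3,255]'
```

```text
clock: 43.7
tool_pos: [0.4884, 0.0565, 0.0416]
tcp_rot: [[0.045, 0.999, 0.003], [0.999, -0.045, -0.004], [-0.004, 0.003, -1.0]]
wrist_force: [-4.7, 1.2, 2.9]
finger_gap: 0.0004
```

```bash
python3 -m creep '[0,0,0,0.4,-0.02,0,255, 0,0,0,0.8,-0.04,0,255, 0,0,0,1.2,-0.06,0,255, 0,0,0,1.6,-0.08,0,255, 0,0,0,2,-0.1,0,255, 0,0,0,2.4,-0.12,0,255, 0,0,0,2.8,-0.14,0,255, 0,0,0,3.2,-0.15,0,255, 0,0,0,3.6,-0.17,0,255, 0,0,0,4,-0.19,0,255]'
```

```text
clock: 44.53
tool_pos: [0.6088, 0.0522, 0.0422]
tcp_rot: [[0.044, 0.999, -0.001], [0.999, -0.044, -0.002], [-0.002, -0.0, -1.0]]
wrist_force: [-3.5, 1.4, 0.7]
finger_gap: 0.0006
```

```bash
python3 -m creep '[0,0,0,0.2,-0.01,0,255, 0,0,0,0.4,-0.02,0,255, 0,0,0,0.6,-0.03,0,255, 0,0,0,0.6,-0.03,0,255]'|grep -v rot
```

```text
clock: 44.87
tool_pos: [0.6295, 0.0513, 0.0432]
wrist_force: [0.0, -0.5, -0.9]
finger_gap: 0.0002
```

```bash
python3 -m creep '[0,0,0,0.15,-0.01,0,255, 0,0,0,0.3,-0.02,0,255, 0,0,0,0.3,-0.02,0,255]'|grep -v rot; python3 -m creep '[0,0,0,0.15,0,0,255, 0,0,0,0.3,0,0,255, 0,0,0,0.3,0,0,255]'|grep -v rot;python3 -m creep '[0,0,0,0.1,0,0,255, 0,0,0,0.2,0,0,255, 0,0,0,0.2,0,0,255]'|grep -v rot
```

```text
clock: 45.12
tool_pos: [0.6398, 0.0506, 0.0435]
wrist_force: [-0.2, -1.2, 0.4]
finger_gap: 0.0006
clock: 45.37
tool_pos: [0.6502, 0.0502, 0.0437]
wrist_force: [-0.5, -0.4, -0.4]
finger_gap: 0.0004
clock: 45.62
tool_pos: [0.6548, 0.0501, 0.0436]
wrist_force: [-6.6, -0.1, 3.7]
finger_gap: 0.0004
```

```bash
python3 -m creep '[0,0,0,0.15,0,0,255, 0,0,0,0.3,0,0,255, 0,0,0,0.3,0,0,255]'|grep -v rot;python3 -m creep '[0,0,0,0.15,0,0,255, 0,0,0,0.3,0,0,255, 0,0,0,0.3,0,0,255]'|grep -v rot
```

```text
clock: 45.87
tool_pos: [0.654, 0.0501, 0.0437]
wrist_force: [-26.1, -1.6, 19.7]
finger_gap: 0.0006
clock: 46.12
tool_pos: [0.653, 0.0501, 0.044]
wrist_force: [-26.6, -1.1, 18.5]
finger_gap: 0.0007
```

Firm stop at tool x=0.654. That puts the face at about 0.666, which is the chest front (0.716) minus the 50 mm head block, so the drawer is home. Retreat and verify.

```bash
python3 -m creep '[0,0,0,-0.6,0,0,255, 0,0,0,-1.6,0,0,255, 0,0,0,-2.8,0,0,255, 0,0,0,-4,0,0,255, 0,0,0,-5,0,1,255, 0,0,0,-6,0,2.2,255, 0,0,0,-7,0,3.4,255, 0,0,0,-7,-1,4,255, 0,0,0,-7,-1,4,255, 0,0,0,-7,-1,4,255]'|grep -v rot
python3 - <<'E'
from h import *
np.set_printoptions(precision=4,suppress=True)
p=[]
for n in('scene','side'):
    im=snapshot(n);cv2.imwrite(f'pics/{n}9.png',im[:,:,::-1]);m=camera_model(n)
    b=[x for c in('red','red2') for x in blobs(im,c,8) if 180<x[1][0]<330 and 110<x[1][1]<230];print(n,[(x[0],x[1]) for x in b])
    if b: b=max(b,key=lambda x:x[0][4]);p+= [m,b[1]]
    if n=='side':
        k=max((x for x in blobs(im,'blue',100)),key=lambda x:x[0][4]);print(k[0]);ys,xs=np.where(k[2])
        i=xs.argmin();j=(xs+ys).argmax();c=cv2.approxPolyDP(cv2.convexHull(cv2.findNonZero(k[2].astype(np.uint8))),3,True).reshape(-1,2)
        for q in c:print(q,onz(m,q,.095),onz(m,q,.013))
if len(p)==4:print('tab',*tri(*p))
E
```

```text
clock: 46.95
tool_pos: [0.4461, 0.0192, 0.1668]
wrist_force: [0.3, 0.2, 0.4]
finger_gap: 0.001
scene []
side [(array([264, 148,   7,   9,  49], dtype=int32), array([267.1429, 151.8163]))]
[ 245  160   53   48 1191]
[296 200] [ 0.6143 -0.1059  0.095 ] [ 0.7117 -0.0348  0.013 ]
[285 207] [ 0.572  -0.1047  0.095 ] [ 0.6633 -0.0334  0.013 ]
[246 186] [0.5773 0.0337 0.095 ] [0.6693 0.125  0.013 ]
[245 164] [0.662  0.1195 0.095 ] [0.7663 0.2231 0.013 ]
[252 160] [0.6934 0.1209 0.095 ] [0.8023 0.2248 0.013 ]
[296 176] [ 0.7075 -0.0333  0.095 ] [0.8184 0.0483 0.013 ]
```

```bash
python3 - <<'E'
from h import *
m=camera_model('side');print(proj(m,[.696,.062,.141]),proj(m,[.690,.063,.141]),proj(m,[.692,.055,.155]))
im=cv2.imread('pics/scene9.png')[:,:,::-1].copy();h=cv2.cvtColor(im,cv2.COLOR_RGB2HSV)
k=cv2.inRange(h,np.array((0,120,60)),np.array((5,255,255)))|cv2.inRange(h,np.array((170,120,60)),np.array((180,255,255)))
n,l,s,c=cv2.connectedComponentsWithStats(k);S=camera_model('scene')
print([(s[i].tolist(),c[i]) for i in range(1,n) if s[i,4]>10],proj(S,[.693,.062,.141]))
for i in range(1,n):
    if s[i,4]>10 and abs(c[i][0]-280)<60: print(tri(S,c[i],m,(267.14,151.8)))
E
```

```text
(np.float64(267.566346073611), np.float64(152.04111751892532)) (np.float64(265.89587921808965), np.float64(152.6650748951987)) (np.float64(268.5398021445963), np.float64(148.8479336956242))
[([270, 233, 10, 10, 74], array([274.10810811, 237.33783784]))] (np.float64(273.3483706087972), np.float64(235.7364135620724))
(array([0.69670415, 0.06443783, 0.14070148]), np.float64(0.00032930501943359325))
```

The tab is at (0.697, 0.064) with z=0.141, the same height as at the start, so the stay is level and the drawer is home. The robot is clear.

```bash
python3 -c "
from workcell import arm
print(arm.hand_in())"
```

```text
the job is handed in; nothing more can be done
None
```

I handed the job in at about 47 s on the robot's clock. The last checks showed everything as the task asks, but `hand_in` gives no verdict, so I can't confirm the result.

- **Floats:** Only yellow, white and blue were present (no orange). I threaded them in that order. Each touched down at the height expected for its seat, and the wrist views showed them centred on the post (about 1 mm).
- **Stay:** I lifted it to about 0.86 rad to free the lid, then pressed it down to a firm stop at 12 N. The tab ended at z = 0.141 m, the same height as at the start.
- **Lid:** I swung it shut and pressed it at 12 N. The tool met it at about 0.0995 m, against an expected 0.100 m for a flat lid.
- **Drawer:** I pushed it to a hard stop at 26 N. Its front face ended at x ≈ 0.666 m, where it should be when home. The final image agrees to within a few millimetres.

**Disagreements and gaps:**
- **Tool tip offset:** The reported tip position was about 29 mm too far along the tool axis. My first two grasps of the yellow float closed above it and missed. I found the true height by touching the bench and corrected for it from then on.
- **Drawer creep:** The drawer moved in about 10 mm on its own while I worked the lid and stay. The final push made up for it.
- **Not measured:** I did not look at the floats again once the lid was shut. I also did not measure the bottle, jar and winder at the end, though the arm was not seen to touch them.

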